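# Screw the cap back on the slanted wipes tub

### The job

The wipes tub leans in its holder with its cap off. Set the cap square on the tub's mouth with its grip bar level (side to side) so that it rests on top of the thread, turn it backwards (anticlockwise, looking at the cap) until it drops into the thread, then screw it clockwise until it is fully home, and let go. Leave the spray bottle, the carton and the loupe alone.

Things in the scene. Friction and masses are not known exactly. Their poses are not given: they have to be found in the camera images.
- tub: White round wipes tub, 84 mm across, 165 mm long, fixed in a steel holder so that it leans 30 degrees from vertical, top roughly towards the robot. Origin: centre of the mouth's rim. z: along its axis, out of the mouth; y: level, side to side. Neck 42 mm across, its four thread ribs 55 mm, shoulder 29 mm below the rim. Friction alone holds the thread.
- cap_rest (a point): Point on the tub's axis, 19.5 mm out from the rim (axes as the tub): the cap's centre point is about here when, its bar level (along y), its lugs rest mid-way along the rib tops. The rib tops rise 2 mm more anticlockwise, up to the thread's entry; a tooth level with the high end bars the way clockwise.
- cap_dropped (a point): Point on the tub's axis, 11 mm out from the rim (axes as the tub): where the cap's centre point is once it has dropped in. The lugs are over the gaps, and drop about 10 mm on to a ledge under a light push (3 to 10 N), with the bar 31 to 55 degrees anticlockwise of level; at 55 there is a stop.
- cap_home (a point): Point on the tub's axis, 6 mm out from the rim (axes as the tub): where the cap's centre point is when fully home, its inside top on the rim. Turning clockwise from the entry, pushed lightly, the cap goes down 5 mm evenly over some 52 degrees; it meets the end stop with the bar 21 degrees clockwise of level.
- cap_center (a point): Loose grey plastic cap, 70 g, lying skirt down. Point: on its axis, 30 mm above the skirt's lower edge. z: out of its top; x: along the grip bar. Skirt 65 mm across (72 at the flared edge), bore 59 mm, four inward lugs (46 mm between) in line with the bar and across it, 7 mm above the edge. Flat top 28 mm above the edge; on it the bar, 52 mm long, 16 thick, 28 to 61 mm above the edge.
- bar_end (a point): One end (+x) of the cap's grip bar, 26 mm from the cap's axis, 45 mm above the skirt's lower edge.
- spray: Bystander: upright grey spray bottle with a black trigger head, 74 mm across, 205 mm tall. Origin: centre of its underside. Starts on the opposite side of the tub from the cap.
- tissue_box: Bystander: closed cardboard carton 110 x 120 x 70 mm, far side. Origin: centre of its underside.
- loupe: Bystander: black stand magnifier, 56 mm across, 54 mm tall, far side. Origin: centre of its underside.

How it is judged:
By the outcome, as a careful person would: the job done as asked, in the order asked, and still so for the second after the job is handed in, with the robot touching nothing.
It also fails if it takes over 54 s, if anything falls off the work surface, if the arm or the gripper's body presses on something with over 40 N, if the wrist force passes 120 N, or if a joint passes its speed limit or range.

### The arm

A 6-joint arm with a two-finger parallel gripper is mounted at the origin on the work surface. World frame = base frame: x ahead of the robot, y to its left, z up, the work surface at z = 0. Lengths are in mm, angles in rad, forces in N, time in s.
With the tool pointing down it reaches from about 300 to 775 mm from the base axis. Payload 14.6 kg.
Tool frame: the origin (TCP) lies between the finger pads; the fingertips stand 11 mm ahead of it and the grasp point (between the pads) lies 8 mm behind it; z points along the fingers, y is the direction in which the jaws open and shut (so a half turn about z gives the same grasp; the last joint's range is limited). The gripper opens to 94 mm and grips with 3 to 60 N. Pads are 16 mm wide; open, the fingers measure 119 mm over their backs; the gripper's body (75 mm by 177 mm) begins 78 mm behind the grasp point.
Start: joints at [-0.067, 0.3, 1.521, -0, 1.321, -0.067], TCP at [549.99, -0.002, 216.446] pointing down, gripper open.
Joint ranges: [-3.03, 3.03], [-0.79, 2.21], [0.23, 2.52], [-1.04, 4.18], [0, 3.07], [-2.55, 2.55]. Speed limits (rad/s): [2.22, 2.22, 2.57, 3.14, 3.14, 3.14].

### API

Orientations are given as [roll, pitch, yaw] about the fixed x, y, z axes, in that order (R = Rz(yaw) Ry(pitch) Rx(roll)).
In Python, from cell import * gives the robot as it stands.
- The arm moves only by the tool arm_command, never from a script. Its argument "deltas" is a list of rows, each an object with "xyz": the shift along the world's x, y, z in m, a list of three; "turn": the turn, a rotation vector about the world's x, y, z in rad, a list of three. A call has 1 to 12 rows; each row shifts and turns the commanded pose from where the row before left it; what a row does not reach is not made up. A row lasts 1/8 s, in which the tool goes at most 62.5 mm and 10.7 degrees, less where a joint would pass 70% of its speed; a pose out of reach is approached as far as the arm can. A call with a gripper value outside its range is refused whole. "gripper" is the closure, from 0 (fully open) to 1 (shut), set as the call begins (left out, the last holds). The fingers move at their own pace and stop on an object; "force" is the grip in N (left out, the last holds). Time passes only in rows, so rows that do not move let the fingers close. It gives the time, the measured TCP pose, the force and the opening at its end, in the units of the state.
- read_state(): the state, without advancing time (a new reading comes with each control period).
- camera(name): name is "scene" or "side" or "wrist"; returns a dict with "color" (384x512x3 uint8, red, green, blue), "fx", "fy", "cx", "cy" (pixels), "rvec" (rotation vector, rad) and "tvec" (3), from world to camera coordinates, as OpenCV has them; the wrist camera has in their place "mount" (4x4, takes a point from camera to tool coordinates, whose origin is the TCP and whose axes are the flange's). Camera axes: x right, y down, z forward; pixel columns grow to the right and rows downward; lengths in mm; the calibration is good to about 2 mm. A picture is of the moment at which its call begins: read the wrist's pose just before it. There is no depth.
- sign_off(): hands the job in, once; it reports no verdict.
The state is a dict: "clock": time; "joints": joint angles; "qd": joint speeds; "effort": joint torques, N m; "eef_pos": TCP position; "eef_rot": TCP orientation; "wrist_force": force on the tool from outside, world axes, zero at the start; "moment": the same for the moment, N m; "finger_gap": finger opening in mm.
Only numpy, scipy, OpenCV 4.12 (cv2) and the standard library are available. Lean on these libraries where they do the work, as an engineer would, in place of code of your own. Each camera call takes 0.05 s, during which the arm holds its last target.

## Working session

There is one attempt and no reset: what is moved stays moved. The work goes in short steps, Python scripts to look and compute and a tool call to move; the robot and the scene stay as the last step left them, time stands still between calls to the robot, and variables do not carry over. Pictures are saved under pics/ and viewed, and the job is handed in when it is done.

Besides the shell and the picture viewer there is one more tool, called after "Call:" as name([rows], argument=value, ...), one row to a line, values as JSON. arm_command: Moves the arm, as the interface text tells. Its arguments: {"type":"object","properties":{"deltas":{"type":"array","items":{"type":"object","properties":{"xyz":{"type":"array","items":{"type":"number"}},"turn":{"type":"array","items":{"type":"number"}}}}},"gripper":{"type":"number"},"force":{"type":"number"}},"required":["deltas"]}

```bash
mkdir -p pics; ls; python3 - <<'E'
from cell import *
import cv2,numpy as np
s=read_state();print(s)
for n in ["scene","side","wrist"]:
    c=camera(n);cv2.imwrite(f"pics/{n}0.png",c["color"][:,:,::-1]);print(n,{k:v for k,v in c.items() if k!="color"})
E
```

```text
pics
{'clock': 0.0, 'joints': array([-6.65747746e-02,  3.00477612e-01,  1.52160325e+00, -3.94136011e-05,
        1.32069367e+00, -6.65499049e-02]), 'qd': array([-0.00089537,  0.00024192,  0.00100754,  0.00123555,  0.00196179,
        0.00063317]), 'effort': array([-1.53750298e-03, -5.31805658e+01, -3.52735734e+01,  7.07558286e-02,
        2.43994006e-02, -4.79655944e-05]), 'eef_pos': array([5.49741418e+02, 1.82442746e-02, 2.15873372e+02]), 'eef_rot': array([-3.14041085e+00, -4.05046161e-05,  1.57078121e+00]), 'wrist_force': array([ 1.05103937, -0.07428618, -0.88286354]), 'moment': array([ 0.00132606, -0.02611044,  0.0211492 ]), 'finger_gap': 93.54312641546163}
scene {'fx': 425.32394780416746, 'fy': 425.32394780416746, 'cx': 256.44320111059733, 'cy': 201.79287243481662, 'rvec': array([ 1.47511269,  1.74141682, -0.97025617]), 'tvec': array([  78.31614059, -170.55396835, 1729.41729917])}
side {'fx': 394.5285419202318, 'fy': 394.5285419202318, 'cx': 253.72120666058666, 'cy': 192.8356677314841, 'rvec': array([ 2.14008328, -0.09308263,  0.07439749]), 'tvec': array([-562.78781084,  162.83114701, 1062.68245647])}
wrist {'fx': 304.4251031725949, 'fy': 304.4251031725949, 'cx': 256.34197096260607, 'cy': 193.57719363544481, 'mount': array([[-1.04035452e-03, -9.71391803e-01, -2.37480278e-01,
         6.96174070e+01],
       [ 9.99998610e-01, -7.01151106e-04, -1.51280198e-03,
        -5.13877387e-01],
       [ 1.30301388e-03, -2.37481522e-01,  9.71391182e-01,
        -1.67393294e+02],
       [ 0.00000000e+00,  0.00000000e+00,  0.00000000e+00,
         1.00000000e+00]])}
```

View pics/scene0.png

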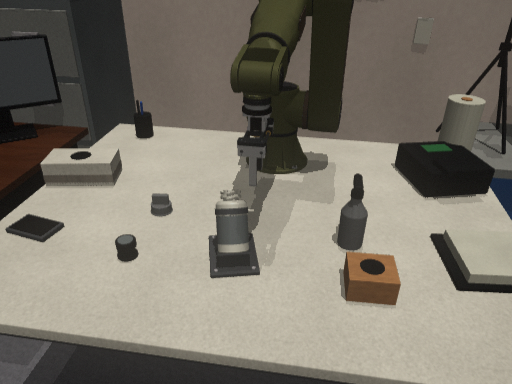

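View pics/side0.png

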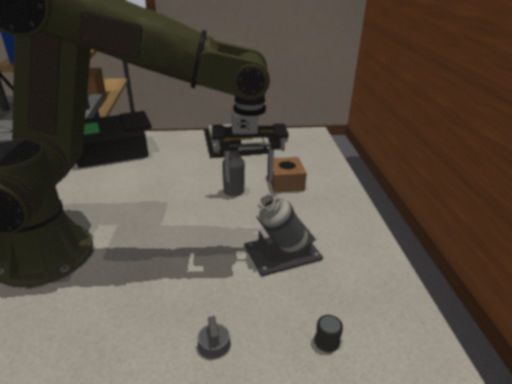

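View pics/wrist0.png

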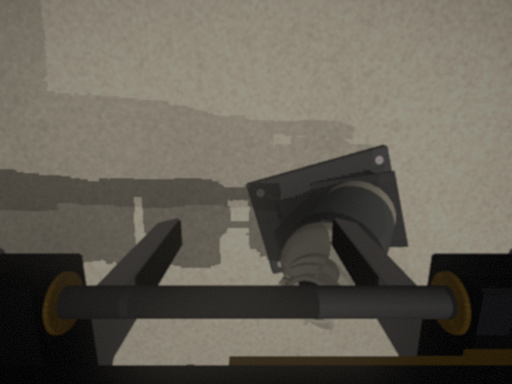

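The scene view shows the cap at about (160,205), the tub in its holder at (233,230), the spray bottle at (352,222), the carton at (371,277) and the loupe at (126,247). The side view shows the cap at (213,338) and the tub mouth at about (270,203). Next I'll zoom in.

```bash
cat > h.py <<'E'
import numpy as np,cv2
from scipy.spatial.transform import Rotation as Ro
from cell import *
def ext(c,st=None):
    if "mount" in c:
        T=np.eye(4);T[:3,:3]=Ro.from_euler('xyz',st["eef_rot"]).as_matrix();T[:3,3]=st["eef_pos"]
        M=T@c["mount"]; return M[:3,:3],M[:3,3]
    R=Ro.from_rotvec(c["rvec"]).as_matrix(); return R.T,-R.T@np.array(c["tvec"])
def ray(c,px,st=None):
    R,o=ext(c,st);d=R@np.array([(px[0]-c["cx"])/c["fx"],(px[1]-c["cy"])/c["fy"],1.]);return o,d/np.linalg.norm(d)
def onz(c,px,z,st=None):
    o,d=ray(c,px,st);return o+d*(z-o[2])/d[2]
def tri(rs):
    A=0;b=0
    for o,d in rs:
        P=np.eye(3)-np.outer(d,d);A=A+P;b=b+P@o
    x=np.linalg.solve(A,b);return x,[np.linalg.norm((np.eye(3)-np.outer(d,d))@(x-o)) for o,d in rs]
def proj(c,p,st=None):
    R,o=ext(c,st);q=R.T@(np.array(p)-o);return np.array([c["fx"]*q[0]/q[2]+c["cx"],c["fy"]*q[1]/q[2]+c["cy"]])
E
python3 - <<'E'
import cv2,numpy as np
a=cv2.imread('pics/scene0.png');b=cv2.imread('pics/side0.png')
def z(im,x,y,w,h,k,n):
    cv2.imwrite(n,cv2.resize(im[y:y+h,x:x+w],None,fx=k,fy=k,interpolation=cv2.INTER_CUBIC))
z(a,130,180,140,100,5,'pics/s1.png')
z(b,180,180,160,120,5,'pics/d1.png'); z(b,180,300,80,70,8,'pics/d2.png')
E
```

```text
(no output)
```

View pics/s1.png

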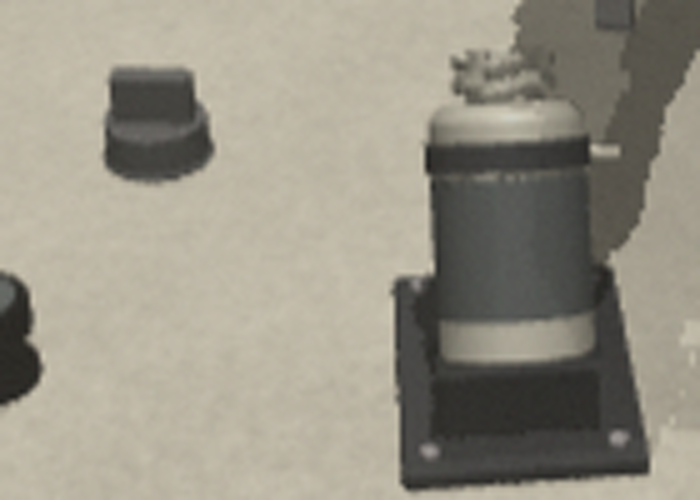

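View pics/d1.png

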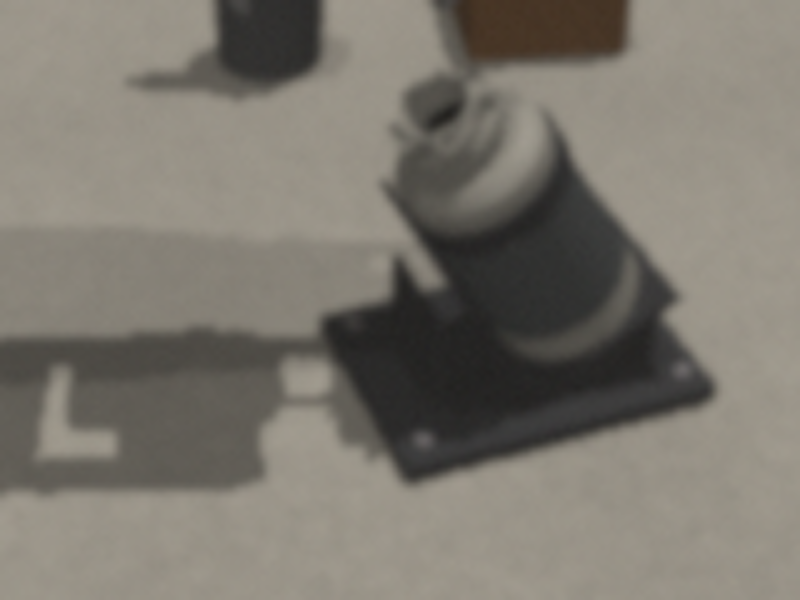

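View pics/d2.png

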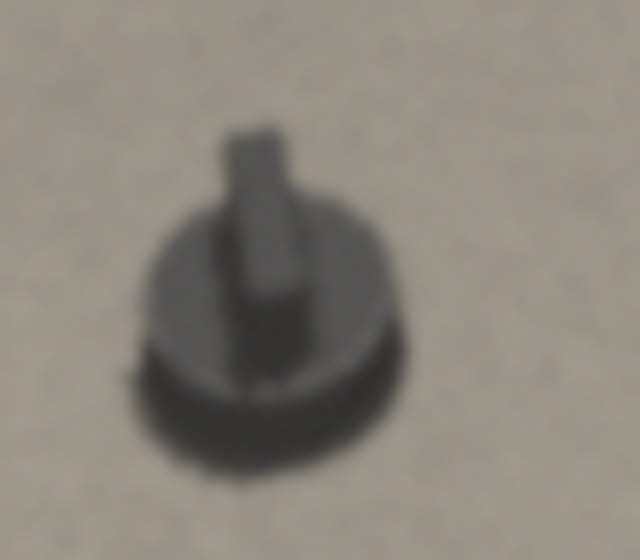

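```bash
python3 - <<'E'
from h import *
sc=camera("scene");sd=camera("side")
a=onz(sd,(180+255/8-.5,300+131/8-.5),61);b=onz(sd,(180+273/8-.5,300+290/8-.5),61);print('bar ends',a,b,(a+b)/2,np.linalg.norm(a-b),np.degrees(np.arctan2(*(b-a)[[1,0]])))
# scene bar top: crop px (110,67)-(193,67) rear? 
for p in [(112,68),(192,70),(110,75),(193,75)]: print(onz(sc,(130+p[0]/5,180+p[1]/5),61))
# bottom of skirt
print('skirt scene',onz(sc,(130+105/5,180+145/5),3),onz(sc,(130+213/5,180+148/5),3))
print('skirt side',onz(sd,(180+133/8,300+385/8),3),onz(sd,(180+406/8,300+350/8),3))
print('top ellipse side L R', onz(sd,(180+148/8,300+300/8),28),onz(sd,(180+395/8,300+285/8),28))
# tub: mouth in side crop centre (435,105)
print('mouth',tri([ray(sd,(180+435/5,180+100/5)),ray(sc,(130+500/5,180+62/5))]))
# holder corners z~0
for p in [(408,480),(712,390),(325,322)]: print('side base',onz(sd,(180+p[0]/5,180+p[1]/5),5))
for p in [(408,487),(648,470),(395,285),(605,270)]: print('scene base',onz(sc,(130+p[0]/5,180+p[1]/5),5))
print(ext(sc)[1],ext(sd)[1])
E
```

```text
bar ends [ 447.18916015 -298.82974752   61.        ] [ 451.30480876 -348.22276223   61.        ] [ 449.24698445 -323.52625487   61.        ] 49.564185303235824 -85.23686052161915
[ 451.52773819 -345.44695493   61.        ]
[ 444.72957099 -294.63476236   61.        ]
[ 460.22873682 -343.47051758   61.        ]
[ 450.69978905 -291.91513211   61.        ]
skirt scene [ 453.48739648 -356.19877132    3.        ] [ 444.40663182 -286.01899001    3.        ]
skirt side [ 414.0720943  -331.21253311    3.        ] [ 485.28061588 -326.58790422    3.        ]
top ellipse side L R [ 419.2587802  -324.52179965   28.        ] [ 482.85476196 -325.23371237   28.        ]
mouth (array([592.20605066, -57.64863738, 178.50696538]), [np.float64(4.466473720788749), np.float64(4.466473720788714)])
side base [ 572.30224044 -135.92338315    5.        ]
side base [742.58856136 -81.91191702   5.        ]
side base [539.98121977 -10.19377265   5.        ]
scene base [746.67546317 -79.2784492    5.        ]
scene base [711.85917222  41.45708241   5.        ]
scene base [ 574.18844633 -130.59855637    5.        ]
scene base [537.15779255 -11.02984299   5.        ]
[1564.88308122  156.45309051  743.48479557] [ 470.66957331 -855.61853188  720.36462048]
```

Cap centre is about (450,-322), with its bar along about 97.5° yaw (bar length reads 50 to 52 mm, skirt about 71 mm, both consistent). The tub leans along azimuth 16.7°. I'll move above the cap and look again.

Call:
arm_command([
  {"xyz": [-0.012,-0.04,-0.004],"turn": [0,0,0.016]},
  {"xyz": [-0.012,-0.04,-0.004],"turn": [0,0,0.016]},
  {"xyz": [-0.012,-0.04,-0.004],"turn": [0,0,0.016]},
  {"xyz": [-0.012,-0.04,-0.004],"turn": [0,0,0.016]},
  {"xyz": [-0.012,-0.04,-0.004],"turn": [0,0,0.016]},
  {"xyz": [-0.012,-0.04,-0.004],"turn": [0,0,0.016]},
  {"xyz": [-0.014,-0.04,-0.004],"turn": [0,0,0.017]},
  {"xyz": [-0.014,-0.042,-0.004],"turn": [0,0,0.017]},
  {"xyz": [0,0,0]},
  {"xyz": [0,0,0]},
])

```text
validation failed for argument at $.de...
```

```bash
python3 - <<'E'
from h import *
s=read_state();c=camera("wrist");cv2.imwrite("pics/w1.png",c["color"][:,:,::-1]);print(s["clock"],s["eef_pos"],s["eef_rot"],s["joints"])
for n in ("scene","side"): cv2.imwrite(f"pics/{n}1.png",camera(n)["color"][:,:,::-1])
for z in (0,28,61): print(proj(c,(450,-322,z),s))
E
```

```text
0.25 [5.49902273e+02 6.37806379e-03 2.16217153e+02] [-3.14110725e+00 -5.12766352e-05  1.57077288e+00] [-6.66038491e-02  3.00160958e-01  1.52120133e+00  1.94744178e-05
  1.32071810e+00 -6.65852376e-02]
[192.05668408 382.70238352]
[188.03557174 399.04420033]
[182.60569024 421.1112607 ]
```

View pics/w1.png

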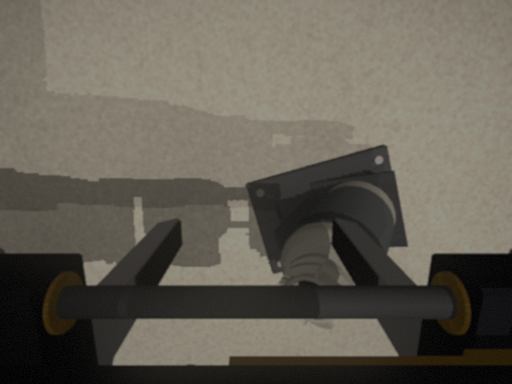

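```bash
python3 - <<'E'
import cv2
a=cv2.imread('pics/scene1.png');b=cv2.imread('pics/side1.png')
def z(im,x,y,w,h,k,n):
    cv2.imwrite(n,cv2.resize(im[y:y+h,x:x+w],None,fx=k,fy=k,interpolation=cv2.INTER_CUBIC))
z(a,200,180,80,100,6,'pics/s2.png')
z(b,240,180,90,100,6,'pics/d3.png')
E
```

```text
(no output)
```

View pics/s2.png

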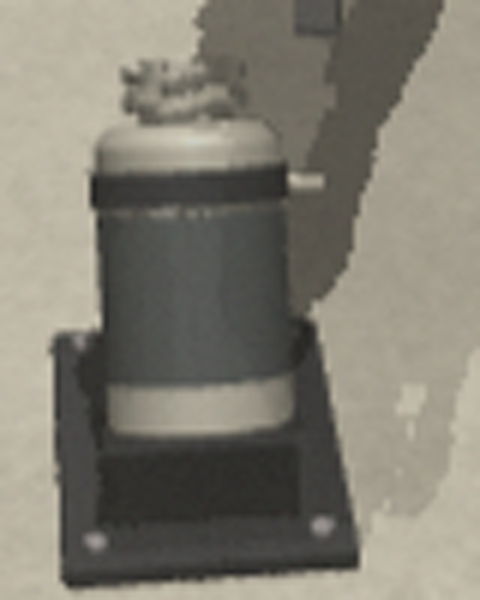

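View pics/d3.png

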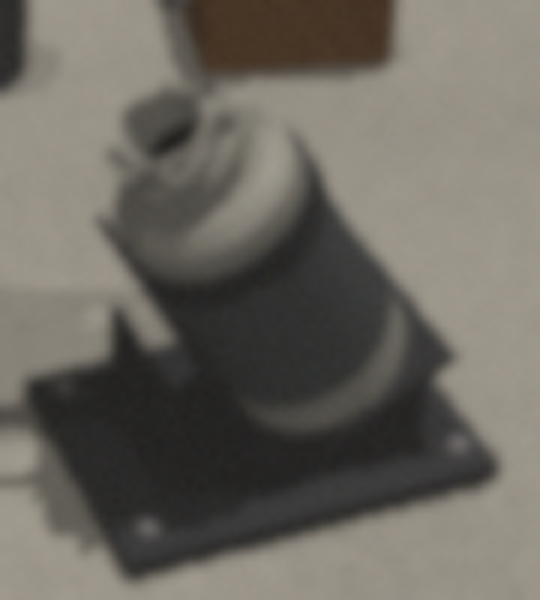

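The move was refused on a format check, so the arm hasn't moved. I'll retry with both fields in every row.

Call:
arm_command([
  {"xyz": [-0.012,-0.04,-0.004],"turn": [0.0,0.0,0.016]},
  {"xyz": [-0.012,-0.04,-0.004],"turn": [0.0,0.0,0.016]},
  {"xyz": [-0.012,-0.04,-0.004],"turn": [0.0,0.0,0.016]},
  {"xyz": [-0.012,-0.04,-0.004],"turn": [0.0,0.0,0.016]},
  {"xyz": [-0.012,-0.04,-0.004],"turn": [0.0,0.0,0.016]},
  {"xyz": [-0.012,-0.04,-0.004],"turn": [0.0,0.0,0.016]},
  {"xyz": [-0.014,-0.04,-0.004],"turn": [0.0,0.0,0.017]},
  {"xyz": [-0.014,-0.042,-0.004],"turn": [0.0,0.0,0.017]},
  {"xyz": [0.0,0.0,0.0],"turn": [0.0,0.0,0.0]},
  {"xyz": [0.0,0.0,0.0],"turn": [0.0,0.0,0.0]},
])

```text
clock: 1.65
eef_pos: [450.1, -321.6, 184.4]
eef_rot: [-3.142, -0.0, 1.701]
wrist_force: [-0.4, 0.0, -0.4]
finger_gap: 94.2
```

```bash
python3 - <<'E'
from h import *
s=read_state();c=camera("wrist");cv2.imwrite("pics/w2.png",c["color"][:,:,::-1]);print(s["clock"],s["eef_pos"],s["eef_rot"],s["joints"])
for z in (0,28,61): print(proj(c,(450,-322,z),s))
E
```

```text
1.65 [ 450.08677533 -321.63451709  184.41666355] [-3.14156825e+00 -2.60736914e-04  1.70051272e+00] [-6.86746119e-01  3.34704604e-01  1.55176510e+00  1.69114156e-04
  1.25532968e+00 -8.16515004e-01]
[256.98975166 180.47907905]
[257.01367823 185.5050174 ]
[257.04746398 192.60194534]
```

View pics/w2.png

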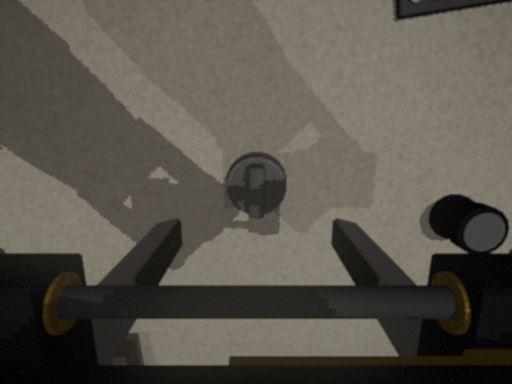

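```bash
python3 - <<'E'
import cv2
a=cv2.imread('pics/w2.png')
cv2.imwrite('pics/w2z.png',cv2.convertScaleAbs(cv2.resize(a[140:230,210:310],None,fx=6,fy=6,interpolation=cv2.INTER_CUBIC),alpha=2))
E
```

```text
(no output)
```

View pics/w2z.png

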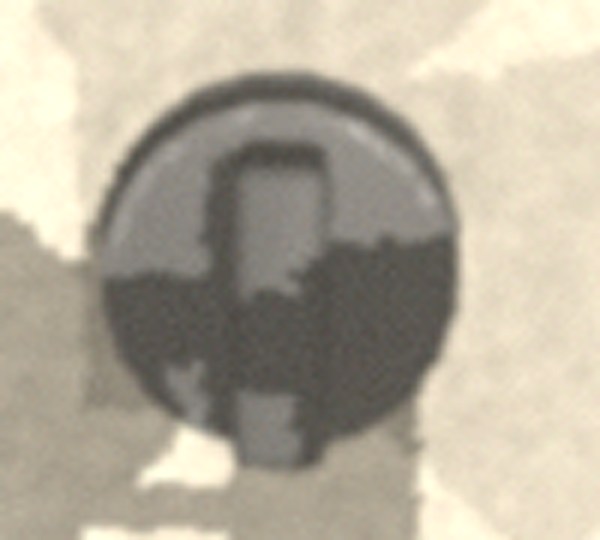

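The bar is at image x≈257, centred at row 193, exactly as predicted for (450,-322), and vertical to within about 1°. I'll descend and grasp.

Call:
arm_command([
  {"xyz": [0.0,0.0,-0.03],"turn": [0.0,0.0,0.0]},
  {"xyz": [0.0,0.0,-0.04],"turn": [0.0,0.0,0.0]},
  {"xyz": [0.0,0.0,-0.04],"turn": [0.0,0.0,0.0]},
  {"xyz": [0.0,0.0,-0.025],"turn": [0.0,0.0,0.0]},
  {"xyz": [0.0,0.0,-0.007],"turn": [0.0,0.0,0.0]},
  {"xyz": [0.0,0.0,0.0],"turn": [0.0,0.0,0.0]},
])

```text
clock: 2.45
eef_pos: [450.5, -321.7, 43.0]
eef_rot: [3.141, 0.0, 1.702]
wrist_force: [0.4, -0.1, -0.6]
finger_gap: 93.9
```

Call:
arm_command([
  {"xyz": [0.0,0.0,0.0],"turn": [0.0,0.0,0.0]},
  {"xyz": [0.0,0.0,0.0],"turn": [0.0,0.0,0.0]},
  {"xyz": [0.0,0.0,0.0],"turn": [0.0,0.0,0.0]},
  {"xyz": [0.0,0.0,0.0],"turn": [0.0,0.0,0.0]},
  {"xyz": [0.0,0.0,0.0],"turn": [0.0,0.0,0.0]},
  {"xyz": [0.0,0.0,0.0],"turn": [0.0,0.0,0.0]},
  {"xyz": [0.0,0.0,0.0],"turn": [0.0,0.0,0.0]},
  {"xyz": [0.0,0.0,0.0],"turn": [0.0,0.0,0.0]},
], gripper=1.0, force=40)

```text
clock: 3.45
eef_pos: [450.0, -322.0, 42.4]
eef_rot: [-3.142, -0.0, 1.701]
wrist_force: [-0.2, 0.8, 0.0]
finger_gap: 17.3
```

```bash
python3 - <<'E'
from h import *
s=read_state();c=camera("wrist");cv2.imwrite("pics/w3.png",c["color"][:,:,::-1]);print(s)
E
```

```text
{'clock': 3.45, 'joints': array([-6.87273349e-01,  5.12230614e-01,  1.66568568e+00, -4.70443844e-05,
        9.63734771e-01, -8.17310136e-01]), 'qd': array([-0.00035045, -0.00025261, -0.00155619,  0.00010125, -0.00063985,
       -0.00035804]), 'effort': array([-2.29972968e-03, -5.82864475e+01, -2.86365724e+01,  3.20950127e-02,
        6.58561173e-02,  1.87592586e-04]), 'eef_pos': array([ 449.96812925, -321.98060271,   42.42867613]), 'eef_rot': array([-3.14152451e+00, -1.61666632e-05,  1.70085995e+00]), 'wrist_force': array([-0.20479761,  0.84476938,  0.0145495 ]), 'moment': array([0.01388363, 0.01769902, 0.02934216]), 'finger_gap': 17.346521235507414}
```

View pics/w3.png

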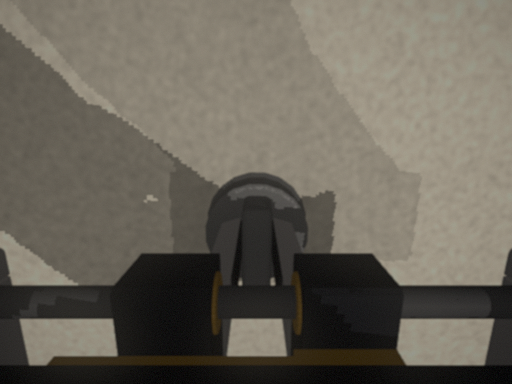

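```bash
cat >> h.py <<'E'
def tubframe(az=16.7,tilt=30.):
    a,b=np.radians(az),np.radians(tilt)
    t=np.array([-np.sin(b)*np.cos(a),-np.sin(b)*np.sin(a),np.cos(b)]);y=np.array([-np.sin(a),np.cos(a),0.]);x=np.cross(y,t);return x,y,t
def toolR(th=0,az=16.7,tilt=30.): # bar th deg anticlockwise of level
    x,y,t=tubframe(az,tilt);R=np.stack([y,x,-t],1);return Ro.from_rotvec(t*np.radians(th))*Ro.from_matrix(R)
E
python3 - <<'E'
from h import *
s=read_state();x,y,t=tubframe();print(x,y,t)
P=np.array([592,-58,178])+100*t-70*y;print(P,P-s["eef_pos"])
print((toolR()*Ro.from_euler('xyz',s["eef_rot"]).inv()).as_rotvec())
E
```

```text
[0.82949861 0.24886151 0.5       ] [-0.28736052  0.95782249  0.        ] [-0.47891125 -0.14368026  0.8660254 ]
[ 564.22411165 -139.41560063  264.60254038] [114.21503934 182.57307438 222.16634352]
[ 0.1096294  -0.51255369  0.15774738]
```

Call:
arm_command([
  {"xyz": [0.0,0.0,0.03],"turn": [0.0,0.0,0.0]},
  {"xyz": [0.0,0.0,0.05],"turn": [0.0,0.0,0.0]},
  {"xyz": [0.0,0.0,0.06],"turn": [0.0,0.0,0.0]},
  {"xyz": [0.0143,0.0228,0.0103],"turn": [0.0137,-0.0641,0.0197]},
  {"xyz": [0.0143,0.0228,0.0103],"turn": [0.0137,-0.0641,0.0197]},
  {"xyz": [0.0143,0.0228,0.0103],"turn": [0.0137,-0.0641,0.0197]},
  {"xyz": [0.0143,0.0228,0.0103],"turn": [0.0137,-0.0641,0.0197]},
  {"xyz": [0.0143,0.0228,0.0103],"turn": [0.0137,-0.0641,0.0197]},
  {"xyz": [0.0143,0.0228,0.0103],"turn": [0.0137,-0.0641,0.0197]},
  {"xyz": [0.0143,0.0228,0.0103],"turn": [0.0137,-0.0641,0.0197]},
  {"xyz": [0.0143,0.0228,0.0103],"turn": [0.0137,-0.0641,0.0197]},
  {"xyz": [0.0,0.0,0.0],"turn": [0.0,0.0,0.0]},
])

```text
clock: 5.0
eef_pos: [564.3, -138.8, 265.0]
eef_rot: [2.618, 0.0, 1.863]
wrist_force: [0.1, -1.0, -1.3]
finger_gap: 15.7
```

Call:
arm_command([
  {"xyz": [0.0,0.0,0.0],"turn": [0.0,0.0,0.0]},
  {"xyz": [0.0,0.0,0.0],"turn": [0.0,0.0,0.0]},
])

```text
clock: 5.25
eef_pos: [564.1, -140.2, 264.5]
eef_rot: [2.619, -0.0, 1.861]
wrist_force: [-0.4, -0.8, -0.6]
finger_gap: 15.7
```

```bash
python3 - <<'E'
from h import *
import pickle
s=read_state();c=camera("wrist");cv2.imwrite("pics/w4.png",c["color"][:,:,::-1]);print(s["clock"],s["eef_pos"],s["eef_rot"],s["joints"],s["finger_gap"])
d=camera("side");cv2.imwrite("pics/side4.png",d["color"][:,:,::-1])
pickle.dump((s,c,d),open('v4.pkl','wb'))
print(proj(c,(592,-58,178),s))
E
```

```text
5.25 [ 564.14121416 -140.24819115  264.46020823] [ 2.61894438e+00 -2.27367175e-04  1.86126245e+00] [-0.46051763  0.11923042  1.70774221  0.42858529  0.96133547 -0.93584508] 15.677509196801681
[257.8488567  117.72313808]
```

View pics/w4.png

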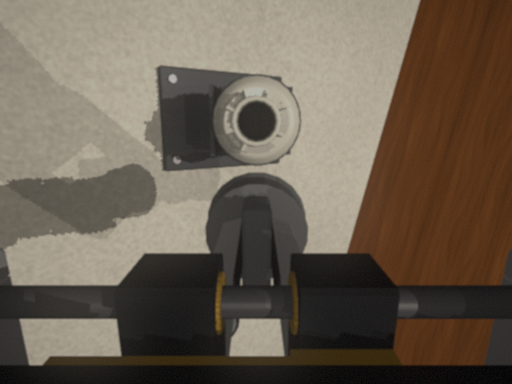

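View pics/side4.png

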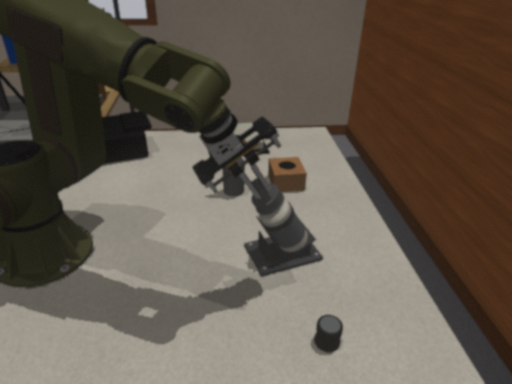

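The wrist view shows the mouth's dark opening centred at about (257,121), close to the predicted (258,118). The cap is held at (257,225). Next I'll fit the circles.

```bash
python3 - <<'E'
from h import *
a=cv2.imread('pics/w4.png');g=cv2.cvtColor(a,cv2.COLOR_BGR2GRAY)
cv2.imwrite('pics/w4z.png',cv2.convertScaleAbs(cv2.resize(a[65:175,200:310],None,fx=5,fy=5,interpolation=cv2.INTER_CUBIC),alpha=1.5))
m=np.zeros_like(g);m[100:142,236:280]=(g[100:142,236:280]<60)
cs,_=cv2.findContours(m,cv2.RETR_EXTERNAL,cv2.CHAIN_APPROX_NONE)
c=max(cs,key=cv2.contourArea);print(cv2.fitEllipse(c),cv2.contourArea(c))
print(g[121,200:310:2]);
E
```

```text
((256.17498779296875, 120.69023895263672), (34.745540618896484, 36.55964660644531), 177.688232421875) 995.0
[ 45  43  44  43  42  45  56  87  86  88  91  98 143 148 116 101 141 170
 131  62  43  45  46  46  46  45  45  46  49  45  48  46  48  49  47  48
  47  56 110 163 171 154 158 158 164 176 182 175 170 161 125 169 176 174
 175]
```

View pics/w4z.png

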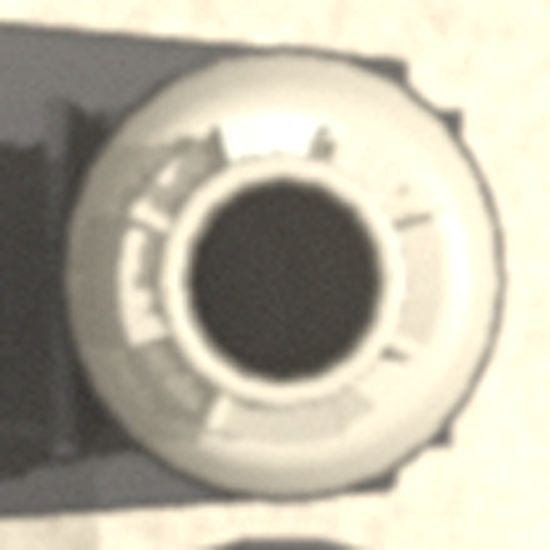

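```bash
python3 - <<'E'
from h import *
import pickle
s,c,d=pickle.load(open('v4.pkl','rb'))
x,y,t=tubframe()
R,o=ext(c,s);p=(256.15,120.65);_,r=ray(c,p,s)
# depth along camera z 267
dd=304.4*42/47.8; zc=R[:,2];P=o+r*dd/(r@zc);print('mouth',P,'depth',dd)
for k in (0,-29,-45): print(k,proj(c,P+k*t,s))
b=cv2.imread('pics/side1.png')
cv2.imwrite('pics/d5.png',cv2.convertScaleAbs(cv2.resize(b[185:235,250:300],None,fx=12,fy=12,interpolation=cv2.INTER_CUBIC),alpha=1.5))
sd=d
for k in (0,-29): 
  q=proj(sd,P+k*t);print('side',q,(q-[250,185]+.5)*12)
for a in range(0,360,45):
  q=proj(sd,P+21*(np.cos(np.radians(a))*x+np.sin(np.radians(a))*y));print(a,(q-[250,185]+.5)*12)
E
```

```text
mouth [595.00610085 -59.67073255 170.89580726] depth 267.4644351464435
0 [256.15 120.65]
-29 [256.22208346 120.48458515]
-45 [256.25626781 120.40614   ]
side [269.11653343 204.48400008] [235.39840122 239.80800097]
side [274.00018671 211.57139208] [294.00224049 324.856705  ]
0 [318.01841864 179.9552958 ]
45 [264.02512025 160.30050039]
90 [194.4119948  186.77191267]
135 [148.50509233 243.9642519 ]
180 [152.73246946 299.69396802]
225 [206.07493845 321.25062912]
270 [277.7791665 294.6483787]
315 [324.33668421 235.55393555]
```

View pics/d5.png

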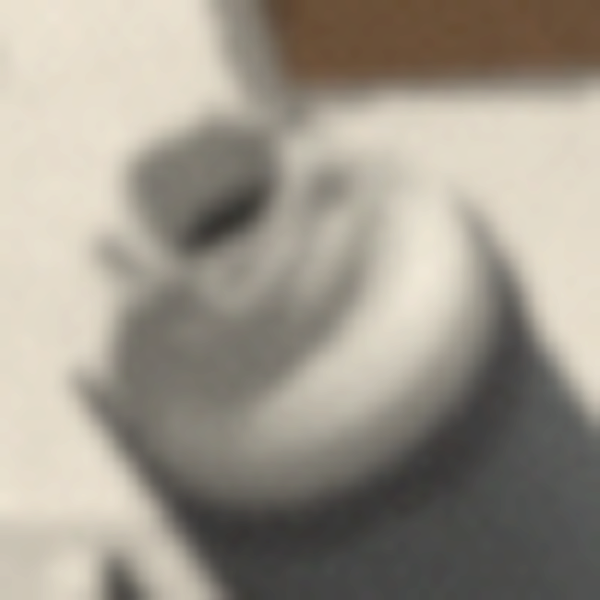

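Size-based depth and the side view disagree by roughly 17 mm along the axis (rim edge blur). I'll triangulate instead, adding a second wrist view.

Call:
arm_command([
  {"xyz": [0.02,0.0,0.04],"turn": [0.0,0.0,0.0]},
  {"xyz": [0.01,-0.05,0.01],"turn": [0.0,0.06,0.0]},
  {"xyz": [0.02,-0.05,0.0],"turn": [-0.05,0.08,0.0]},
  {"xyz": [0.03,0.0,0.0],"turn": [-0.1,0.1,0.0]},
  {"xyz": [0.03,0.0,0.0],"turn": [-0.1,0.1,0.0]},
  {"xyz": [0.0,0.0,0.0],"turn": [0.0,0.0,0.0]},
  {"xyz": [0.0,0.0,0.0],"turn": [0.0,0.0,0.0]},
])

```text
clock: 6.22
eef_pos: [674.2, -239.8, 314.3]
eef_rot: [3.017, 0.14, 1.88]
wrist_force: [-0.3, -0.3, -1.0]
finger_gap: 16.2
```

```bash
python3 - <<'E'
from h import *
import pickle
s4,c4,d=pickle.load(open('v4.pkl','rb'))
print('tri',tri([ray(c4,(256.15,120.65),s4),ray(d,(250+203/12-.5,185+182/12-.5))]))
s=read_state();c=camera("wrist");cv2.imwrite("pics/w5.png",c["color"][:,:,::-1]);print(s["clock"],s["eef_pos"],s["eef_rot"],s["joints"],s["finger_gap"])
pickle.dump((s,c),open('v5.pkl','wb'))
E
```

```text
tri (array([586.95084415, -62.01209361, 186.71568001]), [np.float64(0.6024466980116339), np.float64(0.6024466980116239)])
6.225 [ 674.1694213  -239.76974603  314.27098691] [3.01688548 0.13956639 1.87981285] [-0.38310532  0.5400029   0.97449436 -0.02711983  1.44217102 -0.69986493] 16.164996860156347
```

View pics/w5.png

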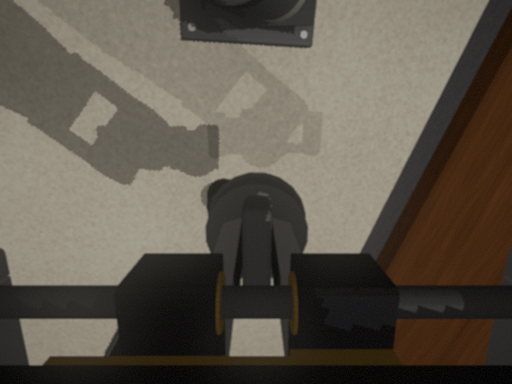

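The tub is out of frame at the top of this view. I'll compute a proper second viewpoint, pointing straight down above the mouth.

```bash
python3 - <<'E'
from h import *
s=read_state();M=np.array([589,-61,182]);x,y,t=tubframe()
for tilt in (0,5,10):
  Rt=toolR(0,16.7,tilt)
  # put mouth at tool coordinates: x=+75, z=+85 ahead
  P=M-Rt.apply([80,0,95]);print(tilt,P,P-s["eef_pos"],(Rt*Ro.from_euler('xyz',s["eef_rot"]).inv()).as_rotvec())
E
```

```text
0 [ 611.98884159 -137.62579959  277.        ] [-61.81002167 102.48633105 -37.97735924] [ 0.09676114  0.1609135  -0.02552193]
5 [ 604.05826715 -140.00508594  276.63849632] [-69.74059611 100.10704469 -38.33886292] [ 0.12265538  0.07772435 -0.01942632]
10 [ 596.18804917 -142.3662645   275.55673654] [-77.61081409  97.74586614 -39.4206227 ] [ 0.1483791  -0.00551606 -0.01330952]
```

Call:
arm_command([
  {"xyz": [-0.0155,0.0256,-0.0095],"turn": [0.0242,0.0402,-0.0064]},
  {"xyz": [-0.0155,0.0256,-0.0095],"turn": [0.0242,0.0402,-0.0064]},
  {"xyz": [-0.0155,0.0256,-0.0095],"turn": [0.0242,0.0402,-0.0064]},
  {"xyz": [-0.0155,0.0256,-0.0095],"turn": [0.0242,0.0402,-0.0064]},
  {"xyz": [0.0,0.0,0.0],"turn": [0.0,0.0,0.0]},
  {"xyz": [0.0,0.0,0.0],"turn": [0.0,0.0,0.0]},
])

```text
clock: 7.02
eef_pos: [612.3, -138.2, 277.8]
eef_rot: [3.14, 0.001, 1.862]
wrist_force: [0.5, -0.0, -1.3]
finger_gap: 15.7
```

```bash
python3 - <<'E'
from h import *
import pickle
s=read_state();c=camera("wrist");cv2.imwrite("pics/w6.png",c["color"][:,:,::-1]);print(s["clock"],s["eef_pos"],s["eef_rot"],s["finger_gap"])
pickle.dump((s,c),open('v6.pkl','wb'))
a=c["color"][:,:,::-1]
q=proj(c,(589,-61,182),s).astype(int);print(q)
x0,y0=q[0]-60,max(q[1]-55,0);print(x0,y0)
cv2.imwrite('pics/w6z.png',cv2.convertScaleAbs(cv2.resize(a[y0:y0+110,x0:x0+120],None,fx=5,fy=5,interpolation=cv2.INTER_CUBIC),alpha=1.5))
E
```

```text
7.025 [ 612.31118257 -138.2188753   277.79299034] [3.14017164e+00 1.43434103e-03 1.86214866e+00] 15.726581997639686
[256 105]
196 50
```

View pics/w6.png

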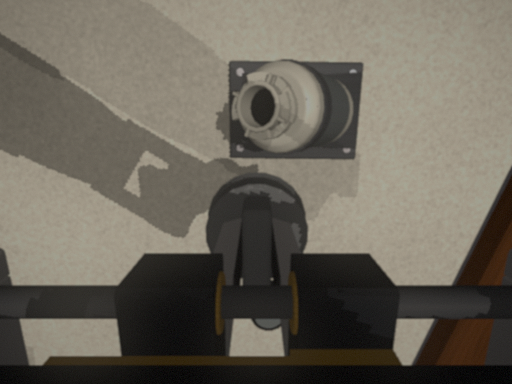

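View pics/w6z.png

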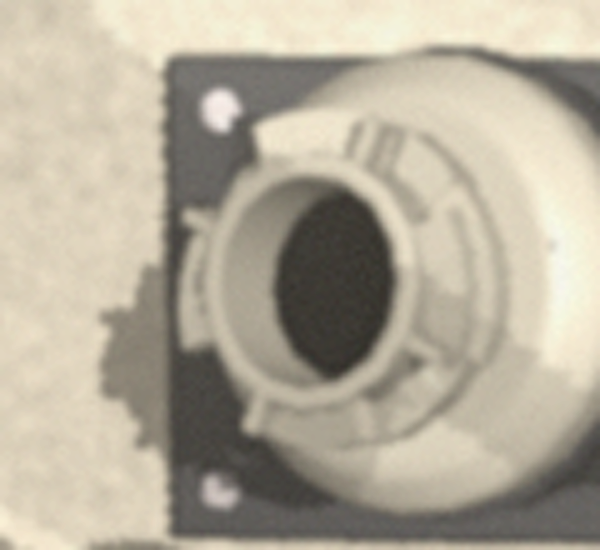

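```bash
python3 - <<'E'
from h import *
import pickle
s4,c4,d=pickle.load(open('v4.pkl','rb'));s,c=pickle.load(open('v6.pkl','rb'))
r4=ray(c4,(256.15,120.65),s4);r6=ray(c,(258.0,106.3),s);rs=ray(d,(250+203/12-.5,185+182/12-.5))
print(tri([r4,r6]),tri([r4,r6,rs]))
P,_=tri([r4,r6])
R,o=ext(c4,s4);print('rim dia w4',47.8*((P-o)@R[:,2])/304.4);R,o=ext(c,s);print('w6',49.4*((P-o)@R[:,2])/304.4)
a=cv2.imread('pics/w6.png')
cv2.imwrite('pics/w6p.png',cv2.convertScaleAbs(cv2.resize(a[50:170,220:380],None,fx=5,fy=5,interpolation=cv2.INTER_CUBIC),alpha=1.5))
E
```

```text
(array([590.23950373, -61.09964141, 179.5541135 ]), [np.float64(0.052837540533629775), np.float64(0.05283754053360538)]) (array([588.40408558, -61.34153928, 185.54911966]), [np.float64(1.411143418907684), np.float64(1.879401960470137), np.float64(1.2050985174663045)])
rim dia w4 40.4769264574895
w6 41.45223346291675
```

View pics/w6p.png

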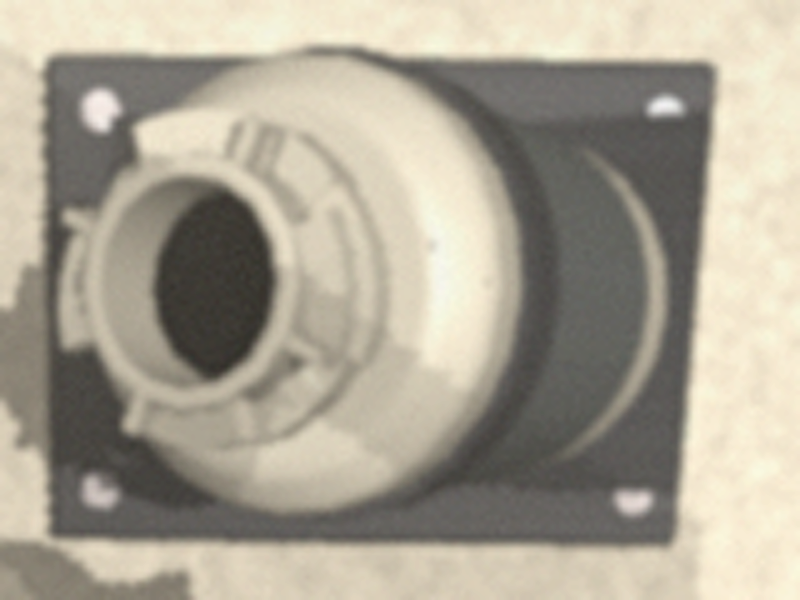

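```bash
python3 - <<'E'
from h import *
import pickle
s4,c4,d=pickle.load(open('v4.pkl','rb'));s,c=pickle.load(open('v6.pkl','rb'))
q=[onz(c,(220+u/5-.4,50+v/5-.4),8,s) for u,v in [(48,57),(715,65),(677,543),(52,537)]]
print(np.round(q,1))
an=lambda v:np.degrees(np.arctan2(v[1],v[0]))
print(an(q[1]-q[0]),an(q[2]-q[3]),an(q[0]-q[3])-90,an(q[1]-q[2])-90)
P=np.array([590.2,-61.1,179.6])
x,y,t=tubframe()
# body centre check in w4 (outline centre 256.9,119.1)
for k in (0,-29,-40,-60): print(k,proj(c4,P+k*t,s4),proj(c,P+k*t,s))
# where axis hits ground rel to plate centre line
m=(q[0]+q[3])/2; n=(q[1]+q[2])/2; print(m,n,'lateral of axis from plate midline', (P-m)@y, (n-m)@y)
E
```

```text
[[ 535.7   -9.8    8. ]
 [ 707.2   39.3    8. ]
 [ 743.6  -83.4    8. ]
 [ 570.9 -133.2    8. ]]
15.999741244821985 16.079281855530255 15.928192917596448 16.513710573086797
0 [256.13283662 120.70099973] [257.96003516 106.21890444]
-29 [256.20907183 120.52491335] [273.58103312 107.29626218]
-40 [256.23420053 120.46687163] [278.81646828 107.6573426 ]
-60 [256.27553571 120.37139658] [287.52387722 108.25788006]
[553.33553985 -71.49520528   8.        ] [725.38852251 -22.0309039    8.        ] lateral of axis from plate midline -0.6366289773349406 -2.0632139885569134
```

```bash
python3 - <<'E'
from h import *
s=read_state();P=np.array([590.2,-61.1,179.6]);x,y,t=tubframe(16.2);print('x',x,'y',y,'t',t)
for k in (100,62): print(k,P+k*t,P+k*t-s["eef_pos"])
print((toolR(0,16.2)*Ro.from_euler('xyz',s["eef_rot"]).inv()).as_rotvec(),toolR(0,16.2).as_euler('xyz'))
E
```

```text
x [0.83163873 0.24161339 0.5       ] y [-0.27899111  0.96029369  0.        ] t [-0.48014684 -0.13949555  0.8660254 ]
100 [542.18531572 -75.0495553  266.20254038] [-70.23816003  63.21941645 -11.4499898 ]
62 [560.43089574 -69.74872429 233.29357503] [-51.99258     68.52024747 -44.35895514]
[ 0.14911647 -0.50062744 -0.0079185 ] [2.61799388 0.         1.85353967]
```

Call:
arm_command([
  {"xyz": [-0.0117,0.0104,0.008],"turn": [0.0249,-0.0834,-0.0013]},
  {"xyz": [-0.0117,0.0104,0.008],"turn": [0.0249,-0.0834,-0.0013]},
  {"xyz": [-0.0117,0.0104,0.008],"turn": [0.0249,-0.0834,-0.0013]},
  {"xyz": [-0.0117,0.0104,-0.0117],"turn": [0.0249,-0.0834,-0.0013]},
  {"xyz": [-0.0117,0.0104,-0.0117],"turn": [0.0249,-0.0834,-0.0013]},
  {"xyz": [-0.0117,0.0104,-0.0115],"turn": [0.0249,-0.0834,-0.0013]},
  {"xyz": [0.0,0.0,0.0],"turn": [0.0,0.0,0.0]},
  {"xyz": [0.0,0.0,0.0],"turn": [0.0,0.0,0.0]},
])

```text
clock: 8.07
eef_pos: [542.9, -75.6, 267.1]
eef_rot: [2.62, 0.001, 1.855]
wrist_force: [0.5, 0.3, -1.6]
finger_gap: 15.9
```

Call:
arm_command([
  {"xyz": [0.0,0.0,0.0],"turn": [0.0,0.0,0.0]},
  {"xyz": [0.0,0.0,0.0],"turn": [0.0,0.0,0.0]},
])

```text
clock: 8.32
eef_pos: [542.6, -75.0, 266.1]
eef_rot: [2.62, -0.0, 1.855]
wrist_force: [-0.0, -0.1, -1.1]
finger_gap: 15.6
```

```bash
python3 - <<'E'
from h import *
import pickle
s=read_state();c=camera("wrist");cv2.imwrite("pics/w7.png",c["color"][:,:,::-1])
print(s["clock"],s["eef_pos"],s["eef_rot"],s["wrist_force"],s["moment"])
d=camera("side");cv2.imwrite("pics/side7.png",d["color"][:,:,::-1]);s=read_state();print(s["eef_pos"],s["eef_rot"])
b=d["color"][:,:,::-1]
cv2.imwrite('pics/d7.png',cv2.convertScaleAbs(cv2.resize(b[150:260,220:330],None,fx=5,fy=5,interpolation=cv2.INTER_CUBIC),alpha=1.5))
P=np.array([590.2,-60.6,179.3]);x,y,t=tubframe(16.2);print(P+100*t)
E
```

```text
8.325 [542.6460354  -74.97128621 266.1332573 ] [ 2.61999463e+00 -4.73965183e-04  1.85530391e+00] [-0.03763589 -0.05114324 -1.05022618] [-0.06208828  0.31899471 -0.0482829 ]
[542.42761478 -74.86547055 265.99378538] [ 2.62000319e+00 -6.16603173e-04  1.85529128e+00]
[542.18531572 -74.5495553  265.90254038]
```

View pics/w7.png

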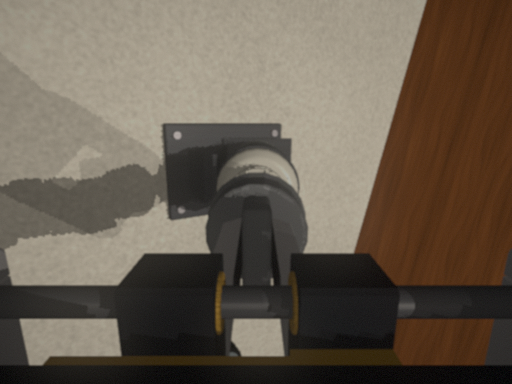

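View pics/d7.png

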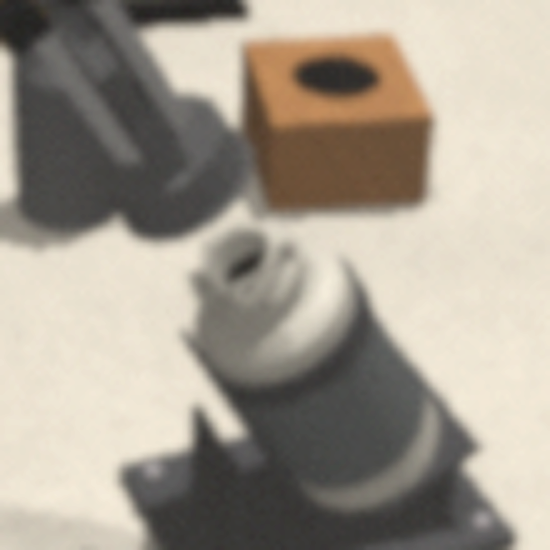

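The side view now shows the cap skirt edge from about (115,215) to (250,150) in the crop, with the mouth at (230,260). Comparing the skirt's predicted position with its seen position gives me the side camera's bias.

```bash
python3 - <<'E'
from h import *
s=read_state();d=camera("side");x,y,t=tubframe(16.2)
T=np.array([542.3,-74.7,266.0]);E=T-42.4*t
def circ(C,r):
    q=np.array([(proj(d,C+r*(np.cos(a)*x+np.sin(a)*y))-[220,150]+.5)*5 for a in np.linspace(0,2*np.pi,73)])
    return q
q=circ(E,36);print('skirt pred x',q[:,0].min(),q[:,0].max(),'y',q[:,1].min(),q[:,1].max(), 'lowest at',q[q[:,1].argmax()],'left',q[q[:,0].argmin()],'right',q[q[:,0].argmax()])
P=np.array([590.2,-60.6,179.3])
q=circ(P,21);print('rim pred x',q[:,0].min(),q[:,0].max(),'y',q[:,1].min(),q[:,1].max())
q=circ(P-29*t,42);print('body pred x',q[:,0].min(),q[:,0].max(),'y',q[:,1].min(),q[:,1].max())
print((proj(d,P+10*t)-proj(d,P))*5,(proj(d,P+10*y)-proj(d,P))*5,(proj(d,P+10*x)-proj(d,P))*5)
b=d["color"][:,:,::-1]
cv2.imwrite('pics/d8.png',cv2.convertScaleAbs(cv2.resize(b[165:225,240:300],None,fx=10,fy=10,interpolation=cv2.INTER_CUBIC),alpha=1.7))
E
```

```text
skirt pred x 119.93756024342744 256.4767711775991 y 129.40525625603115 245.92400832230695 lowest at [157.75734885 245.92400832] left [119.93756024 210.491467  ] right [256.47677118 161.95607963]
rim pred x 200.84750099774539 278.2265513003904 y 229.08181328810798 296.15889424824786
body pred x 188.83923928965686 341.53978984001895 y 233.06995100721352 366.4985758457348
[ -8.77917479 -12.73482193] [ -8.01932225 -10.61057697] [ 16.55644042 -11.86610527]
```

View pics/d8.png

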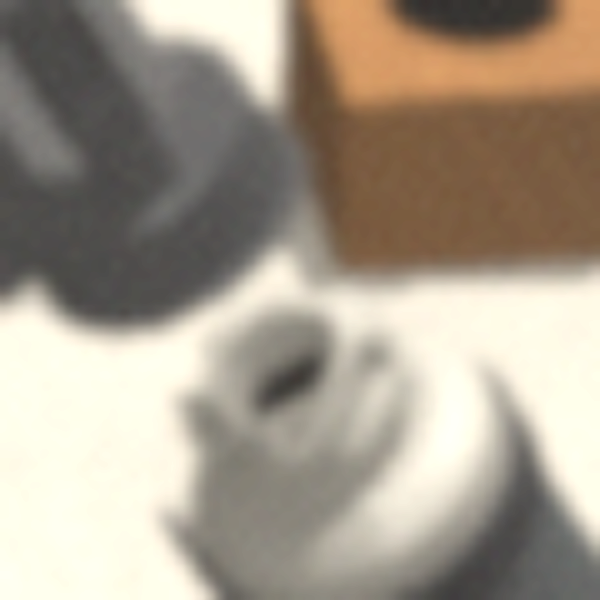

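The skirt and rim show the same offset from prediction, so their relative position is consistent. I'll descend along the axis to just above the rest position.

Call:
arm_command([
  {"xyz": [0.0072,0.0021,-0.013],"turn": [0.0,0.0,0.0]},
  {"xyz": [0.0072,0.0021,-0.013],"turn": [0.0,0.0,0.0]},
  {"xyz": [0.0072,0.0022,-0.013],"turn": [0.0,0.0,0.0]},
  {"xyz": [0.0048,0.0014,-0.0087],"turn": [0.0,0.0,0.0]},
  {"xyz": [0.0,0.0,0.0],"turn": [0.0,0.0,0.0]},
  {"xyz": [0.0,0.0,0.0],"turn": [0.0,0.0,0.0]},
])

```text
clock: 9.22
eef_pos: [568.7, -67.0, 218.6]
eef_rot: [2.619, -0.0, 1.855]
wrist_force: [0.4, 0.6, 0.1]
finger_gap: 15.6
```

```bash
cat > st.py <<'E'
from h import *
P=np.array([590.2,-60.6,179.3]);x,y,t=tubframe(16.2)
def rep():
    s=read_state();d=s["eef_pos"]-P;F=s["wrist_force"]
    R=Ro.from_euler('xyz',s["eef_rot"]);e=(R*toolR(0,16.2).inv()).as_rotvec()
    print("clk %.2f axial %.1f lat x %.1f y %.1f | F along t %.1f x %.1f y %.1f | M t %.2f x %.2f y %.2f| angle %.1f tilt x %.1f y %.1f gap %.1f j6 %.2f"%(s["clock"],d@t,d@x,d@y,F@t,F@x,F@y,s["moment"]@t,s["moment"]@x,s["moment"]@y,*np.degrees([e@t,e@x,e@y]),s["finger_gap"],s["joints"][5]))
if __name__=="__main__": rep()
E
python3 st.py; python3 - <<'E'
from h import *
c=camera("wrist")["color"][:,:,::-1];b=camera("side")["color"][:,:,::-1]
z=lambda im,k:cv2.convertScaleAbs(cv2.resize(im,None,fx=k,fy=k,interpolation=cv2.INTER_CUBIC),alpha=1.6)
A=z(c[110:250,180:340],3);B=z(b[155:250,225:325],4);h=max(A.shape[0],B.shape[0])
o=np.zeros((h,A.shape[1]+B.shape[1],3),np.uint8)
o[:A.shape[0],:A.shape[1]]=A;o[:B.shape[0],A.shape[1]:]=B[:, :];cv2.imwrite('pics/a1.png',cv2.resize(o,None,fx=.9,fy=.9))
E
```

```text
clk 9.22 axial 45.3 lat x 0.2 y -0.2 | F along t -0.2 x 0.6 y 0.4 | M t -0.02 x 0.04 y 0.31| angle 0.1 tilt x 0.1 y 0.1 gap 15.6 j6 -0.82
```

View pics/a1.png

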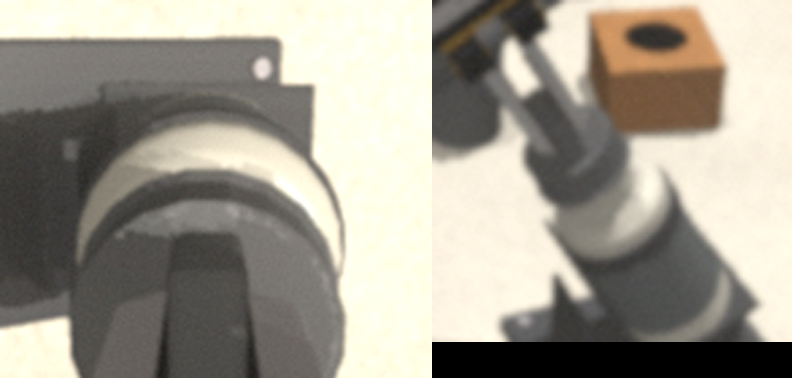

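The cap is lined up with the tub in both views. I'll continue in small steps, watching the force.

Call:
arm_command([
  {"xyz": [0.0024,0.0007,-0.0043],"turn": [0.0,0.0,0.0]},
  {"xyz": [0.0019,0.0006,-0.0035],"turn": [0.0,0.0,0.0]},
  {"xyz": [0.0,0.0,0.0],"turn": [0.0,0.0,0.0]},
])

```text
clock: 9.7
eef_pos: [572.9, -65.6, 210.0]
eef_rot: [2.62, -0.001, 1.855]
wrist_force: [-0.0, -0.2, -0.6]
finger_gap: 15.6
```

```bash
python3 st.py
```

```text
clk 9.70 axial 35.6 lat x -0.3 y 0.0 | F along t -0.5 x -0.3 y -0.2 | M t -0.01 x -0.03 y 0.34| angle 0.1 tilt x 0.1 y 0.1 gap 15.6 j6 -0.82
```

Call:
arm_command([
  {"xyz": [0.001,0.0003,-0.0017],"turn": [0.0,0.0,0.0]},
  {"xyz": [0.0,0.0,0.0],"turn": [0.0,0.0,0.0]},
])

```text
clock: 9.95
eef_pos: [573.8, -65.5, 209.2]
eef_rot: [2.62, -0.0, 1.855]
wrist_force: [-6.0, -0.8, 5.3]
finger_gap: 15.6
```

```bash
python3 st.py
```

```text
clk 9.95 axial 34.4 lat x 0.1 y -0.1 | F along t 7.6 x -2.6 y 0.9 | M t 0.02 x 0.25 y 0.84| angle 0.1 tilt x 0.1 y 0.1 gap 15.6 j6 -0.82
```

```bash
python3 - <<'E'
from h import *
import pickle
s4,c4,d=pickle.load(open('v4.pkl','rb'));s,c=pickle.load(open('v6.pkl','rb'))
x,y,t=tubframe(16.2)
s4['eef_pos']=np.array([564.4,-139.6,264.85]);s['eef_pos']=np.array([612.4,-137.2,276.85])
s4['eef_rot']=toolR(0,16.7).as_euler('xyz')
for r6 in ([3.14017,.00143,1.862],[3.14159,0,1.862]):
  s['eef_rot']=np.array(r6)
  Q,_=tri([ray(c4,(256.15,120.65),s4),ray(c,(258.0,106.3),s)]);e=Q-np.array([590.2,-60.6,179.3]);print(Q,e@x,e@y,e@t,_)
# side view: cap vs mouth relative
b=camera("side")["color"][:,:,::-1];cw=camera("wrist")["color"][:,:,::-1]
cv2.imwrite('pics/d9.png',cv2.convertScaleAbs(cv2.resize(b[170:250,240:320],None,fx=7,fy=7,interpolation=cv2.INTER_CUBIC),alpha=1.6))
cv2.imwrite('pics/w9.png',cv2.convertScaleAbs(cv2.resize(cw[130:250,190:330],None,fx=5,fy=5,interpolation=cv2.INTER_CUBIC),alpha=1.6))
E
```

```text
[590.3816967  -60.29067166 180.13593548] 0.6438116180040038 0.24635429074388257 0.5935503417725034 [np.float64(0.10575653700446482), np.float64(0.10575653700441466)]
[590.22525257 -60.26777583 180.39719182] 0.6498667279947521 0.3119875324472242 0.8917272543517548 [np.float64(0.171413687418831), np.float64(0.17141368741879479)]
```

View pics/d9.png

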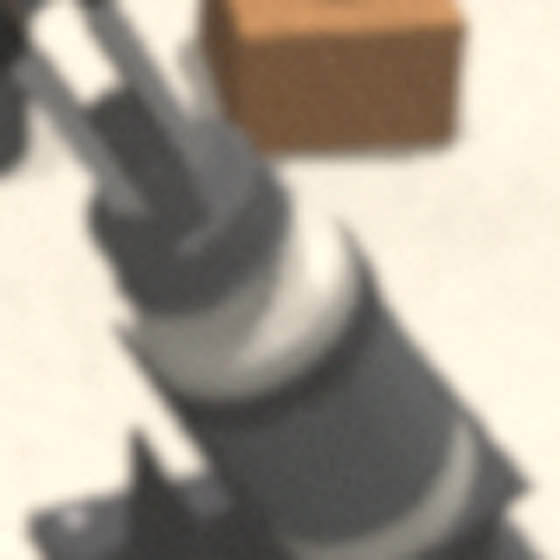

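View pics/w9.png

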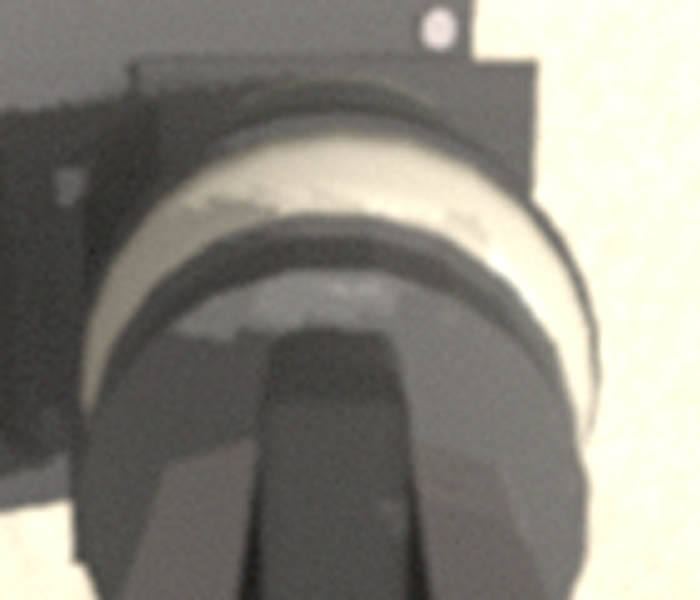

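Contact at axial ~34.5 is ambiguous: I expect about 32.6 on the ribs and 36.1 for lugs on the rim. Re-triangulating with the commanded poses puts the mouth 0.65 mm further along x_t and 0.25 mm along y. I'll back off, apply that shift and probe again.

Call:
arm_command([
  {"xyz": [-0.001,-0.0003,0.0017],"turn": [0.0,0.0,0.0]},
  {"xyz": [0.0005,0.0005,0.0004],"turn": [0.0,0.0,0.0]},
  {"xyz": [0.0,0.0,0.0],"turn": [0.0,0.0,0.0]},
])

```text
clock: 10.42
eef_pos: [573.5, -65.2, 210.8]
eef_rot: [2.62, -0.001, 1.855]
wrist_force: [0.6, 0.5, -0.4]
finger_gap: 15.7
```

```bash
python3 st.py
```

```text
clk 10.43 axial 36.0 lat x 0.7 y 0.3 | F along t -0.7 x 0.4 y 0.3 | M t 0.04 x -0.03 y 0.27| angle 0.1 tilt x 0.1 y 0.1 gap 15.7 j6 -0.82
```

Call:
arm_command([
  {"xyz": [0.0005,0.0001,-0.0009],"turn": [0.0,0.0,0.0]},
  {"xyz": [0.0,0.0,0.0],"turn": [0.0,0.0,0.0]},
])

```text
clock: 10.68
eef_pos: [573.9, -65.1, 209.8]
eef_rot: [2.62, -0.001, 1.855]
wrist_force: [0.3, -0.6, -0.3]
finger_gap: 15.7
```

```bash
python3 st.py
```

```text
clk 10.68 axial 34.9 lat x 0.6 y 0.2 | F along t -0.3 x -0.0 y -0.7 | M t -0.01 x 0.01 y 0.26| angle 0.1 tilt x 0.1 y 0.1 gap 15.7 j6 -0.82
```

Call:
arm_command([
  {"xyz": [0.0005,0.0002,-0.0009],"turn": [0.0,0.0,0.0]},
  {"xyz": [0.0,0.0,0.0],"turn": [0.0,0.0,0.0]},
])

```text
clock: 10.92
eef_pos: [574.2, -65.0, 209.4]
eef_rot: [2.62, -0.0, 1.855]
wrist_force: [-8.1, -1.8, 5.3]
finger_gap: 15.8
```

```bash
python3 st.py
```

```text
clk 10.93 axial 34.4 lat x 0.7 y 0.2 | F along t 8.7 x -4.5 y 0.5 | M t 0.02 x 0.25 y 1.02| angle 0.1 tilt x 0.1 y 0.1 gap 15.8 j6 -0.82
```

The lateral reaction stays in -x_t and grew when I moved +x_t, so the cap is probably too far to +x_t. I'll try the other way.

Call:
arm_command([
  {"xyz": [-0.001,-0.0003,0.0018],"turn": [0.0,0.0,0.0]},
  {"xyz": [-0.0015,-0.0004,-0.0009],"turn": [0.0,0.0,0.0]},
  {"xyz": [0.0005,0.0001,-0.0009],"turn": [0.0,0.0,0.0]},
  {"xyz": [0.0,0.0,0.0],"turn": [0.0,0.0,0.0]},
])

```text
clock: 11.42
eef_pos: [572.4, -65.5, 209.0]
eef_rot: [2.62, -0.001, 1.855]
wrist_force: [-2.0, -0.2, 1.1]
finger_gap: 15.8
```

```bash
python3 st.py
```

```text
clk 11.43 axial 34.9 lat x -1.1 y 0.2 | F along t 1.9 x -1.2 y 0.4 | M t 0.04 x 0.07 y 0.31| angle 0.1 tilt x 0.1 y 0.1 gap 15.8 j6 -0.82
```

Call:
arm_command([
  {"xyz": [0.0005,0.0002,-0.0009],"turn": [0.0,0.0,0.0]},
  {"xyz": [0.0,0.0,0.0],"turn": [0.0,0.0,0.0]},
])

```text
clock: 11.68
eef_pos: [572.8, -65.5, 208.7]
eef_rot: [2.62, -0.0, 1.855]
wrist_force: [-8.4, -2.4, 8.7]
finger_gap: 15.3
```

```bash
python3 st.py
```

```text
clk 11.68 axial 34.5 lat x -1.0 y 0.2 | F along t 11.9 x -3.2 y 0.0 | M t 0.06 x 0.29 y 1.08| angle 0.1 tilt x 0.1 y 0.1 gap 15.3 j6 -0.82
```

Contact height is the same (about 34.8) across a 1.8 mm lateral range, so this is a flat contact on the rib tops. I'll recentre, rest the cap lightly and check.

Call:
arm_command([
  {"xyz": [-0.0006,-0.0002,0.0011],"turn": [0.0,0.0,0.0]},
  {"xyz": [0.001,0.0003,0.0006],"turn": [0.0,0.0,0.0]},
  {"xyz": [0.0004,0.0001,-0.0007],"turn": [0.0,0.0,0.0]},
  {"xyz": [0.0,0.0,0.0],"turn": [0.0,0.0,0.0]},
])

```text
clock: 12.18
eef_pos: [573.8, -65.1, 209.3]
eef_rot: [2.62, -0.001, 1.855]
wrist_force: [-2.2, -0.1, 3.2]
finger_gap: 15.6
```

```bash
python3 st.py; python3 - <<'E'
from h import *
x,y,t=tubframe(16.2)
print(t*np.radians(8))
E
```

```text
clk 12.18 axial 34.5 lat x 0.3 y 0.3 | F along t 3.8 x -0.2 y 0.6 | M t 0.03 x 0.12 y 0.38| angle 0.1 tilt x 0.1 y 0.1 gap 15.6 j6 -0.82
[-0.06704115 -0.01947725  0.12091996]
```

The cap rests on the thread with 3.8 N. I'll turn it anticlockwise in small steps, following the rise.

Call:
arm_command([
  {"xyz": [-0.0001,0.0,0.0002],"turn": [-0.0335,-0.0097,0.0605]},
  {"xyz": [-0.0001,0.0,0.0002],"turn": [-0.0335,-0.0097,0.0605]},
  {"xyz": [0.0,0.0,0.0],"turn": [0.0,0.0,0.0]},
])

```text
clock: 12.55
eef_pos: [573.6, -65.3, 210.2]
eef_rot: [2.623, 0.07, 1.977]
wrist_force: [-6.1, -1.7, 7.4]
finger_gap: 15.7
```

```bash
python3 st.py
```

```text
clk 12.55 axial 35.3 lat x 0.5 y 0.2 | F along t 9.6 x -1.8 y 0.1 | M t -0.05 x 0.09 y 0.56| angle 8.1 tilt x 0.0 y 0.1 gap 15.7 j6 -0.96
```

Call:
arm_command([
  {"xyz": [-0.0001,0.0,0.0002],"turn": [-0.0335,-0.0097,0.0605]},
  {"xyz": [-0.0001,0.0,0.0002],"turn": [-0.0335,-0.0097,0.0605]},
  {"xyz": [0.0,0.0,0.0],"turn": [0.0,0.0,0.0]},
])

```text
clock: 12.92
eef_pos: [573.5, -65.4, 210.9]
eef_rot: [2.636, 0.139, 2.099]
wrist_force: [-7.9, -2.6, 9.7]
finger_gap: 15.9
```

```bash
python3 st.py
```

```text
clk 12.93 axial 36.1 lat x 0.7 y 0.0 | F along t 12.6 x -2.3 y -0.3 | M t 0.04 x -0.04 y 0.81| angle 16.1 tilt x 0.0 y 0.1 gap 15.9 j6 -1.10
```

The force rises as the cap turns, which confirms the lugs are on the rising rib tops. I'll ease off a little and continue.

Call:
arm_command([
  {"xyz": [-0.0004,-0.0001,0.0007],"turn": [-0.0335,-0.0097,0.0605]},
  {"xyz": [-0.0001,-0.0001,0.0003],"turn": [-0.0335,-0.0097,0.0605]},
  {"xyz": [0.0,0.0,0.0],"turn": [0.0,0.0,0.0]},
])

```text
clock: 13.3
eef_pos: [572.9, -65.3, 211.0]
eef_rot: [2.658, 0.204, 2.223]
wrist_force: [-1.2, -0.5, 1.7]
finger_gap: 15.4
```

```bash
python3 st.py
```

```text
clk 13.30 axial 36.4 lat x 0.3 y 0.3 | F along t 2.2 x -0.3 y -0.1 | M t 0.03 x -0.02 y 0.30| angle 24.0 tilt x 0.1 y 0.1 gap 15.4 j6 -1.23
```

Call:
arm_command([
  {"xyz": [-0.0001,0.0,0.0002],"turn": [-0.0335,-0.0097,0.0605]},
  {"xyz": [0.0,0.0,0.0],"turn": [-0.0335,-0.0097,0.0605]},
  {"xyz": [0.0,0.0,0.0],"turn": [0.0,0.0,0.0]},
])

```text
clock: 13.68
eef_pos: [572.6, -65.2, 210.9]
eef_rot: [2.688, 0.266, 2.35]
wrist_force: [-0.1, -0.6, -0.5]
finger_gap: 15.8
```

```bash
python3 st.py
```

```text
clk 13.68 axial 36.4 lat x 0.1 y 0.5 | F along t -0.3 x -0.5 y -0.5 | M t -0.05 x 0.01 y 0.31| angle 32.0 tilt x 0.1 y 0.2 gap 15.8 j6 -1.37
```

Force is now zero at 32°. I'll go to the middle of the gap (about 43°), then push down gently.

Call:
arm_command([
  {"xyz": [0.0001,0.0,0.0],"turn": [-0.0461,-0.0134,0.0831]},
  {"xyz": [0.0001,-0.0002,0.0],"turn": [-0.0461,-0.0134,0.0831]},
  {"xyz": [0.0,0.0,0.0],"turn": [0.0,0.0,0.0]},
])

```text
clock: 14.05
eef_pos: [572.9, -65.5, 211.0]
eef_rot: [2.744, 0.345, 2.532]
wrist_force: [-0.1, 0.5, -0.6]
finger_gap: 15.4
```

```bash
python3 st.py
```

```text
clk 14.05 axial 36.4 lat x 0.2 y 0.2 | F along t -0.5 x -0.2 y 0.5 | M t -0.01 x 0.07 y 0.28| angle 42.9 tilt x 0.1 y 0.2 gap 15.4 j6 -1.56
```

Call:
arm_command([
  {"xyz": [0.0007,0.0002,-0.0013],"turn": [0.0,0.0,0.0]},
  {"xyz": [0.0007,0.0002,-0.0013],"turn": [0.0,0.0,0.0]},
  {"xyz": [0.0,0.0,0.0],"turn": [0.0,0.0,0.0]},
])

```text
clock: 14.42
eef_pos: [574.3, -65.1, 208.3]
eef_rot: [2.744, 0.346, 2.534]
wrist_force: [-0.4, 0.2, -1.5]
finger_gap: 16.0
```

```bash
python3 st.py
```

```text
clk 14.43 axial 33.4 lat x 0.2 y 0.2 | F along t -1.2 x -1.0 y 0.3 | M t -0.08 x -0.03 y 0.20| angle 43.0 tilt x 0.1 y 0.2 gap 16.0 j6 -1.56
```

At 33.4 and below the rib-top level there's no force, so the lugs are going into the gap. The ledge should be at about 26.

Call:
arm_command([
  {"xyz": [0.0007,0.0002,-0.0013],"turn": [0.0,0.0,0.0]},
  {"xyz": [0.0007,0.0002,-0.0013],"turn": [0.0,0.0,0.0]},
  {"xyz": [0.0,0.0,0.0],"turn": [0.0,0.0,0.0]},
])

```text
clock: 14.8
eef_pos: [575.7, -64.7, 205.8]
eef_rot: [2.745, 0.347, 2.535]
wrist_force: [0.0, 0.0, -1.1]
finger_gap: 15.6
```

```bash
python3 st.py
```

```text
clk 14.80 axial 30.5 lat x 0.2 y 0.2 | F along t -0.9 x -0.5 y 0.0 | M t -0.01 x 0.03 y 0.24| angle 43.1 tilt x 0.1 y 0.2 gap 15.6 j6 -1.57
```

Call:
arm_command([
  {"xyz": [0.0007,0.0002,-0.0013],"turn": [0.0,0.0,0.0]},
  {"xyz": [0.0005,0.0001,-0.0009],"turn": [0.0,0.0,0.0]},
  {"xyz": [0.0,0.0,0.0],"turn": [0.0,0.0,0.0]},
])

```text
clock: 15.18
eef_pos: [576.9, -64.4, 203.6]
eef_rot: [2.745, 0.347, 2.535]
wrist_force: [-0.5, -0.4, -0.8]
finger_gap: 15.8
```

```bash
python3 st.py
```

```text
clk 15.18 axial 28.0 lat x 0.2 y 0.1 | F along t -0.4 x -0.9 y -0.2 | M t -0.01 x 0.02 y 0.27| angle 43.1 tilt x 0.1 y 0.2 gap 15.8 j6 -1.57
```

Call:
arm_command([
  {"xyz": [0.0005,0.0001,-0.0009],"turn": [0.0,0.0,0.0]},
  {"xyz": [0.0,0.0,0.0],"turn": [0.0,0.0,0.0]},
])

```text
clock: 15.42
eef_pos: [577.4, -64.3, 202.8]
eef_rot: [2.745, 0.347, 2.535]
wrist_force: [0.5, -0.6, -0.5]
finger_gap: 15.9
```

```bash
python3 st.py
```

```text
clk 15.43 axial 27.0 lat x 0.2 y 0.0 | F along t -0.6 x -0.0 y -0.8 | M t -0.04 x 0.05 y 0.30| angle 43.1 tilt x 0.1 y 0.1 gap 15.9 j6 -1.57
```

Call:
arm_command([
  {"xyz": [0.0004,0.0001,-0.0008],"turn": [0.0,0.0,0.0]},
  {"xyz": [0.0,0.0,0.0],"turn": [0.0,0.0,0.0]},
])

```text
clock: 15.68
eef_pos: [577.8, -64.2, 202.2]
eef_rot: [2.745, 0.347, 2.535]
wrist_force: [-2.2, 0.3, 0.7]
finger_gap: 15.8
```

```bash
python3 st.py
```

```text
clk 15.68 axial 26.3 lat x 0.3 y -0.0 | F along t 1.6 x -1.4 y 0.9 | M t -0.03 x 0.01 y 0.37| angle 43.1 tilt x 0.0 y 0.1 gap 15.8 j6 -1.57
```

The ledge is felt at 26.3, as predicted. I'll push lightly and turn clockwise.

Call:
arm_command([
  {"xyz": [0.0002,0.0001,-0.0004],"turn": [0.0335,0.0097,-0.0605]},
  {"xyz": [0.0,0.0,0.0],"turn": [0.0335,0.0097,-0.0605]},
  {"xyz": [0.0,0.0,0.0],"turn": [0.0,0.0,0.0]},
])

```text
clock: 16.05
eef_pos: [578.3, -64.3, 202.3]
eef_rot: [2.702, 0.291, 2.4]
wrist_force: [-2.8, -0.6, 6.8]
finger_gap: 15.6
```

```bash
python3 st.py
```

```text
clk 16.05 axial 26.1 lat x 0.7 y -0.2 | F along t 7.3 x 0.9 y 0.2 | M t -0.11 x -0.12 y 0.09| angle 35.1 tilt x -0.0 y 0.1 gap 15.6 j6 -1.43
```

Call:
arm_command([
  {"xyz": [0.0,0.0,0.0],"turn": [0.0335,0.0097,-0.0605]},
  {"xyz": [0.0001,0.0,-0.0002],"turn": [0.0335,0.0097,-0.0605]},
  {"xyz": [0.0,0.0,0.0],"turn": [0.0,0.0,0.0]},
])

```text
clock: 16.42
eef_pos: [578.2, -64.2, 201.6]
eef_rot: [2.669, 0.229, 2.272]
wrist_force: [-1.6, -0.3, 2.5]
finger_gap: 15.7
```

```bash
python3 st.py
```

```text
clk 16.43 axial 25.6 lat x 0.3 y -0.1 | F along t 3.0 x -0.1 y 0.1 | M t -0.07 x -0.17 y 0.07| angle 27.2 tilt x 0.0 y 0.1 gap 15.7 j6 -1.29
```

Call:
arm_command([
  {"xyz": [0.0002,0.0001,-0.0004],"turn": [0.0335,0.0097,-0.0605]},
  {"xyz": [0.0002,0.0001,-0.0004],"turn": [0.0335,0.0097,-0.0605]},
  {"xyz": [0.0,0.0,0.0],"turn": [0.0,0.0,0.0]},
])

```text
clock: 16.8
eef_pos: [578.6, -63.9, 200.8]
eef_rot: [2.644, 0.164, 2.147]
wrist_force: [-2.3, -1.5, 3.8]
finger_gap: 16.0
```

```bash
python3 st.py
```

```text
clk 16.80 axial 24.7 lat x 0.2 y 0.0 | F along t 4.6 x -0.4 y -0.8 | M t -0.06 x -0.09 y 0.12| angle 19.2 tilt x 0.1 y 0.1 gap 16.0 j6 -1.15
```

Call:
arm_command([
  {"xyz": [0.0002,0.0001,-0.0004],"turn": [0.0335,0.0097,-0.0605]},
  {"xyz": [0.0002,0.0,-0.0003],"turn": [0.0335,0.0097,-0.0605]},
  {"xyz": [0.0,0.0,0.0],"turn": [0.0,0.0,0.0]},
])

```text
clock: 17.18
eef_pos: [578.8, -63.8, 199.9]
eef_rot: [2.628, 0.096, 2.025]
wrist_force: [-0.9, 0.1, 2.4]
finger_gap: 15.9
```

```bash
python3 st.py
```

```text
clk 17.18 axial 23.7 lat x 0.1 y 0.1 | F along t 2.4 x 0.5 y 0.3 | M t -0.09 x -0.03 y 0.20| angle 11.2 tilt x 0.1 y 0.1 gap 15.9 j6 -1.02
```

Call:
arm_command([
  {"xyz": [0.0003,0.0001,-0.0005],"turn": [0.0335,0.0097,-0.0605]},
  {"xyz": [0.0002,0.0001,-0.0004],"turn": [0.0335,0.0097,-0.0605]},
  {"xyz": [0.0,0.0,0.0],"turn": [0.0,0.0,0.0]},
])

```text
clock: 17.55
eef_pos: [579.4, -63.6, 199.1]
eef_rot: [2.62, 0.027, 1.903]
wrist_force: [-3.0, -1.3, 3.8]
finger_gap: 15.6
```

```bash
python3 st.py
```

```text
clk 17.55 axial 22.8 lat x 0.2 y 0.1 | F along t 4.9 x -0.9 y -0.4 | M t -0.02 x -0.01 y 0.33| angle 3.2 tilt x 0.1 y 0.1 gap 15.6 j6 -0.88
```

Call:
arm_command([
  {"xyz": [0.0002,0.0001,-0.0004],"turn": [0.0335,0.0097,-0.0605]},
  {"xyz": [0.0002,0.0001,-0.0003],"turn": [0.0335,0.0097,-0.0605]},
  {"xyz": [0.0,0.0,0.0],"turn": [0.0,0.0,0.0]},
])

```text
clock: 17.92
eef_pos: [579.7, -63.4, 198.3]
eef_rot: [2.621, -0.043, 1.782]
wrist_force: [-2.4, -0.8, 3.2]
finger_gap: 15.9
```

```bash
python3 st.py
```

```text
clk 17.93 axial 21.9 lat x 0.1 y 0.2 | F along t 4.1 x -0.6 y -0.1 | M t -0.11 x 0.09 y 0.34| angle -4.8 tilt x 0.1 y 0.1 gap 15.9 j6 -0.74
```

Call:
arm_command([
  {"xyz": [0.0002,0.0,-0.0004],"turn": [0.0335,0.0097,-0.0605]},
  {"xyz": [0.0002,0.0,-0.0003],"turn": [0.0335,0.0097,-0.0605]},
  {"xyz": [0.0,0.0,0.0],"turn": [0.0,0.0,0.0]},
])

```text
clock: 18.3
eef_pos: [580.2, -63.3, 197.9]
eef_rot: [2.63, -0.112, 1.66]
wrist_force: [-4.3, -0.6, 4.5]
finger_gap: 16.0
```

```bash
python3 st.py
```

```text
clk 18.30 axial 21.2 lat x 0.3 y 0.1 | F along t 6.1 x -1.5 y 0.6 | M t -0.08 x 0.08 y 0.35| angle -12.8 tilt x 0.1 y 0.1 gap 16.0 j6 -0.60
```

Call:
arm_command([
  {"xyz": [0.0002,0.0,-0.0003],"turn": [0.0251,0.0073,-0.0454]},
  {"xyz": [0.0001,0.0,-0.0002],"turn": [0.0168,0.0049,-0.0302]},
  {"xyz": [0.0,0.0,0.0],"turn": [0.0,0.0,0.0]},
])

```text
clock: 18.68
eef_pos: [580.8, -63.5, 198.1]
eef_rot: [2.639, -0.153, 1.584]
wrist_force: [-6.8, -0.5, 10.2]
finger_gap: 15.9
```

```bash
python3 st.py
```

```text
clk 18.68 axial 21.2 lat x 0.8 y -0.2 | F along t 12.2 x -0.6 y 1.4 | M t 0.08 x 0.08 y 0.30| angle -17.7 tilt x 0.0 y 0.0 gap 15.9 j6 -0.51
```

The cap has bottomed axially at 21.2, at about -17.8°. I'll finish the turn to the end stop and watch the torque.

Call:
arm_command([
  {"xyz": [-0.0002,0.0,0.0003],"turn": [0.0168,0.0049,-0.0302]},
  {"xyz": [0.0,0.0,0.0],"turn": [0.0084,0.0024,-0.0151]},
  {"xyz": [0.0,0.0,0.0],"turn": [0.0,0.0,0.0]},
])

```text
clock: 19.05
eef_pos: [580.9, -63.3, 198.2]
eef_rot: [2.646, -0.179, 1.537]
wrist_force: [-0.1, 1.7, 6.5]
finger_gap: 15.9
```

```bash
python3 st.py
```

```text
clk 19.05 axial 21.3 lat x 1.1 y 0.0 | F along t 5.5 x 3.6 y 1.6 | M t 0.48 x 0.31 y -0.72| angle -20.7 tilt x 0.1 y -0.0 gap 15.9 j6 -0.46
```

Call:
arm_command([
  {"xyz": [0.0,0.0,0.0],"turn": [0.0168,0.0049,-0.0302]},
  {"xyz": [0.0,0.0,0.0],"turn": [0.0,0.0,0.0]},
])

```text
clock: 19.3
eef_pos: [580.9, -63.2, 198.3]
eef_rot: [2.652, -0.195, 1.507]
wrist_force: [0.9, 2.8, 5.6]
finger_gap: 16.0
```

```bash
python3 st.py
```

```text
clk 19.30 axial 21.3 lat x 1.2 y 0.1 | F along t 4.0 x 4.2 y 2.4 | M t 0.89 x 0.32 y -0.77| angle -22.7 tilt x 0.1 y -0.0 gap 16.0 j6 -0.43
```

Torque climbs to 0.9 N m at -22°, so the end stop is reached. The drop from the ledge was 4.9 mm, as specified. I'll relax the side force, keep the torque on and check.

Call:
arm_command([
  {"xyz": [-0.0005,-0.0002,-0.0003],"turn": [0.0084,0.0024,-0.0151]},
  {"xyz": [0.0,0.0,0.0],"turn": [0.0,0.0,0.0]},
])

```text
clock: 19.55
eef_pos: [580.8, -63.3, 198.3]
eef_rot: [2.654, -0.203, 1.491]
wrist_force: [6.2, 4.0, 5.4]
finger_gap: 15.9
```

```bash
python3 st.py; python3 - <<'E'
from h import *
c=camera("wrist")["color"][:,:,::-1];b=camera("side")["color"][:,:,::-1]
z=lambda im,k:cv2.convertScaleAbs(cv2.resize(im,None,fx=k,fy=k,interpolation=cv2.INTER_CUBIC),alpha=1.6)
A=z(c[110:250,180:340],2.6);B=z(b[165:260,230:330],3.8)
o=np.zeros((max(A.shape[0],B.shape[0]),A.shape[1]+B.shape[1],3),np.uint8);o[:A.shape[0],:A.shape[1]]=A;o[:B.shape[0],A.shape[1]:]=B
cv2.imwrite('pics/a2.png',o);print(o.shape)
E
```

```text
clk 19.55 axial 21.3 lat x 1.0 y 0.0 | F along t 1.2 x 8.8 y 2.1 | M t 1.02 x 0.38 y -1.37| angle -23.7 tilt x 0.1 y -0.1 gap 15.9 j6 -0.41
(364, 796, 3)
```

View pics/a2.png

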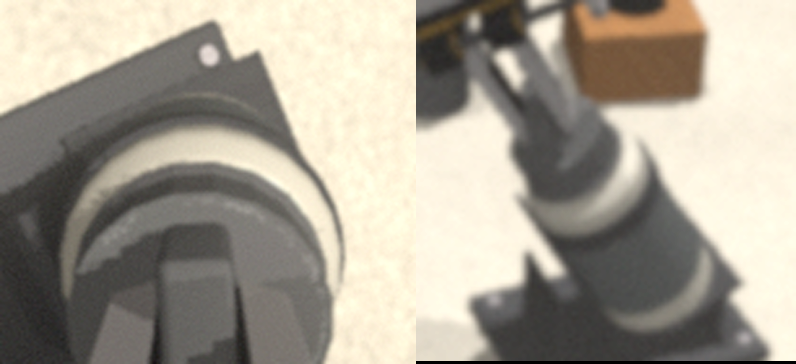

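The side force grew, so the shift should go the other way. I'll move +x_t, check, then release.

Call:
arm_command([
  {"xyz": [0.0005,0.0001,0.0003],"turn": [0.0,0.0,0.0]},
  {"xyz": [0.0004,0.0001,0.0003],"turn": [0.0,0.0,0.0]},
  {"xyz": [0.0,0.0,0.0],"turn": [0.0,0.0,0.0]},
])

```text
clock: 20.02
eef_pos: [581.0, -63.2, 198.3]
eef_rot: [2.656, -0.203, 1.492]
wrist_force: [-2.6, 1.4, 6.0]
finger_gap: 16.0
```

```bash
python3 st.py
```

```text
clk 20.02 axial 21.2 lat x 1.2 y 0.1 | F along t 6.2 x 1.1 y 2.0 | M t 0.98 x 0.39 y -0.21| angle -23.7 tilt x 0.1 y 0.0 gap 16.0 j6 -0.41
```

Call:
arm_command([
  {"xyz": [0.0,0.0,0.0],"turn": [0.0,0.0,0.0]},
  {"xyz": [0.0,0.0,0.0],"turn": [0.0,0.0,0.0]},
  {"xyz": [0.0,0.0,0.0],"turn": [0.0,0.0,0.0]},
  {"xyz": [0.0,0.0,0.0],"turn": [0.0,0.0,0.0]},
  {"xyz": [0.0,0.0,0.0],"turn": [0.0,0.0,0.0]},
], gripper=0.5)

```text
clock: 20.65
eef_pos: [580.7, -63.4, 197.7]
eef_rot: [2.658, -0.205, 1.487]
wrist_force: [-0.6, 0.3, -0.8]
finger_gap: 47.2
```

```bash
python3 st.py; python3 - <<'E'
from h import *
s=read_state();R=Ro.from_euler('xyz',s["eef_rot"]).as_matrix();print(R[:,2]*-1)
E
```

```text
clk 20.65 axial 20.9 lat x 0.6 y -0.0 | F along t -0.5 x -0.8 y 0.4 | M t -0.03 x 0.01 y 0.30| angle -23.9 tilt x 0.1 y 0.1 gap 47.2 j6 -0.40
[-0.4786369  -0.14097764  0.86662104]
```

Released: the forces are zero. I'll retreat and inspect.

Call:
arm_command([
  {"xyz": [-0.0072,-0.0021,0.013],"turn": [0.0,0.0,0.0]},
  {"xyz": [-0.0144,-0.0042,0.026],"turn": [0.0,0.0,0.0]},
  {"xyz": [-0.0192,-0.0056,0.0347],"turn": [0.0,0.0,0.0]},
  {"xyz": [-0.0144,-0.0042,0.026],"turn": [0.0,0.0,0.0]},
  {"xyz": [0.0,0.0,0.0],"turn": [0.0,0.0,0.0]},
  {"xyz": [0.0,0.0,0.0],"turn": [0.0,0.0,0.0]},
  {"xyz": [0.0,0.0,0.0],"turn": [0.0,0.0,0.0]},
])

```text
clock: 21.52
eef_pos: [525.5, -79.3, 296.3]
eef_rot: [2.659, -0.206, 1.487]
wrist_force: [-0.3, -0.4, -0.1]
finger_gap: 46.7
```

```bash
python3 - <<'E'
from h import *
import pickle
s=read_state();c=camera("wrist");d=camera("side");e=camera("scene");pickle.dump((s,c,d,e),open('v10.pkl','wb'))
cv2.imwrite('pics/w10.png',c["color"][:,:,::-1]);cv2.imwrite('pics/sc10.png',e["color"][:,:,::-1])
b=d["color"][:,:,::-1]
cv2.imwrite('pics/d10.png',cv2.convertScaleAbs(cv2.resize(b[165:265,235:335],None,fx=5.5,fy=5.5,interpolation=cv2.INTER_CUBIC),alpha=1.6))
print(s["clock"],s["eef_pos"],s["wrist_force"])
E
```

```text
21.525 [525.46104239 -79.29309764 296.32008831] [-0.31564956 -0.41034996 -0.11911705]
```

View pics/w10.png

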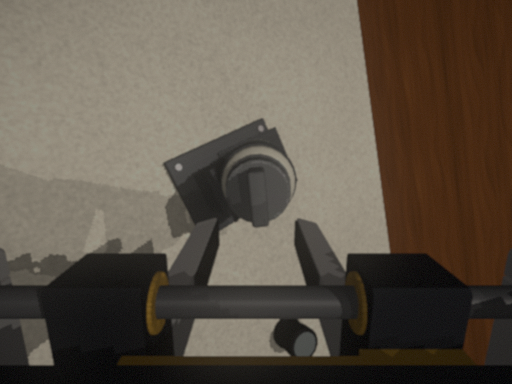

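View pics/d10.png

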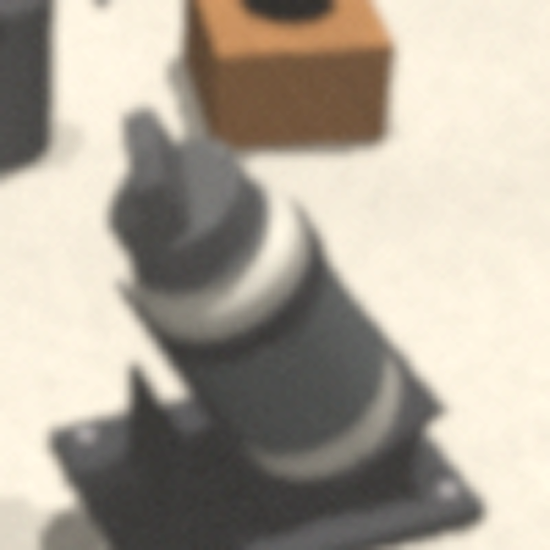

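View pics/sc10.png

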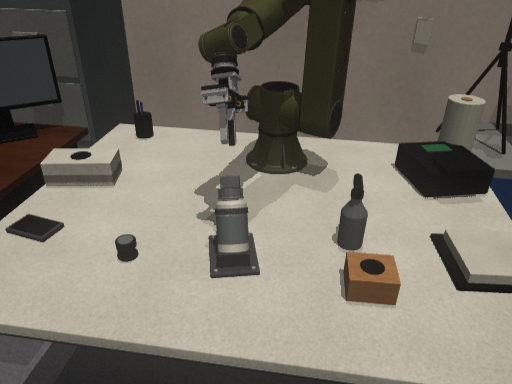

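```bash
python3 - <<'E'
from h import *
a=cv2.imread('pics/w10.png')
cv2.imwrite('pics/w10z.png',cv2.convertScaleAbs(cv2.resize(a[135:240,205:315],None,fx=5.5,fy=5.5,interpolation=cv2.INTER_CUBIC),alpha=2))
import pickle
s,c,d,e=pickle.load(open('v10.pkl','rb'))
x,y,t=tubframe(16.2);P=np.array([590.2,-60.6,179.3])+1.0*x*0.6
# bar top plane: axial 21.2-12.4-30+61
C=P+(21.2+42.4*-1+61)*t
for th in (-24,-21,-18,-10):
  u=Ro.from_rotvec(t*np.radians(th)).apply(y)
  print(th,[np.round((proj(c,C+k*26*u,s)-[205,135]+.5)*5.5,0) for k in (1,-1)])
E
```

```text
-24 [array([299., 196.]), array([298., 506.])]
-21 [array([290., 196.]), array([306., 506.])]
-18 [array([281., 197.]), array([315., 505.])]
-10 [array([259., 201.]), array([336., 502.])]
```

View pics/w10z.png

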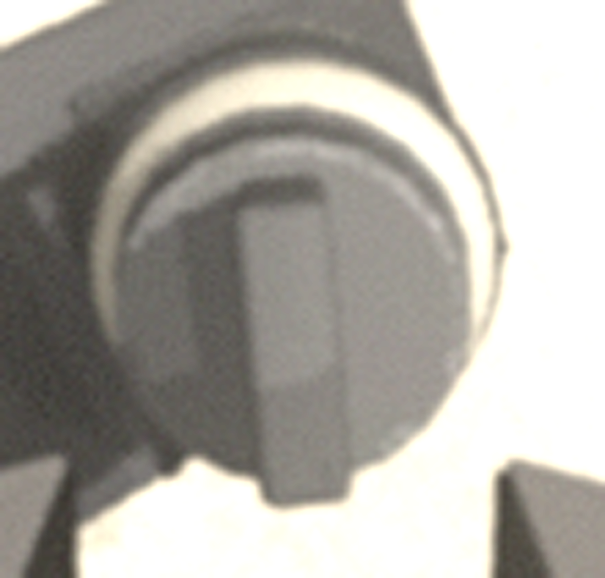

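```bash
python3 - <<'E'
from h import *
import pickle
a=cv2.imread('pics/w10.png')
cv2.imwrite('pics/w10y.png',cv2.convertScaleAbs(cv2.resize(a[105:245,150:310],None,fx=5,fy=4.99,interpolation=cv2.INTER_CUBIC)[:600],alpha=2))
s4,c4,d=pickle.load(open('v4.pkl','rb'));s6,c6=pickle.load(open('v6.pkl','rb'))
# line fits of plate edges in w10: threshold on gray along columns
g=cv2.GaussianBlur(cv2.cvtColor(a,cv2.COLOR_BGR2GRAY),(3,3),0).astype(float)
pts=[]
for u in range(175,255,4):
    col=g[100:175,u];k=np.argmin(np.diff(col));pts.append((u,100+k+.5))
l=cv2.fitLine(np.array(pts,np.float32),cv2.DIST_HUBER,0,.01,.01).ravel();print(l)
s,c,_,_=pickle.load(open('v10.pkl','rb'))
p=[onz(c,(l[2]+k*l[0],l[3]+k*l[1]),8,s) for k in(-35,35)];v=p[1]-p[0];print('az',np.degrees(np.arctan2(v[1],v[0])),p)
E
```

```text
[  0.91151494  -0.41126692 213.         139.3       ]
az 15.885209176451294 [array([562.45023097,  -1.37055042,   8.        ]), array([673.27373485,  30.16742701,   8.        ])]
```

View pics/w10y.png

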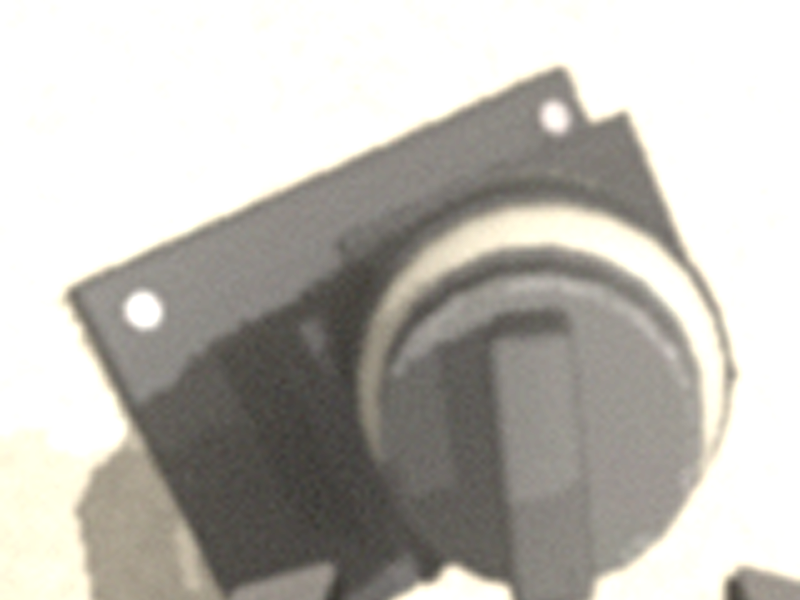

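The bar reads about -19.5° ± 1.5° against the end stop at -21°. The tool ended at -23.7°, so the bar slipped slightly in the pads under torque. There's time to re-grip harder and confirm it's against the stop.

Call:
arm_command([
  {"xyz": [0.0144,0.0042,-0.026],"turn": [-0.0369,-0.0107,0.0665]},
  {"xyz": [0.0192,0.0056,-0.0347],"turn": [0.0,0.0,0.0]},
  {"xyz": [0.0144,0.0042,-0.026],"turn": [0.0,0.0,0.0]},
  {"xyz": [0.0072,0.0021,-0.013],"turn": [0.0,0.0,0.0]},
  {"xyz": [0.0,0.0,0.0],"turn": [0.0,0.0,0.0]},
])

```text
clock: 22.3
eef_pos: [580.8, -63.2, 197.2]
eef_rot: [2.646, -0.169, 1.556]
wrist_force: [1.2, -0.3, 1.4]
finger_gap: 47.0
```

Call:
arm_command([
  {"xyz": [0.0,0.0,0.0],"turn": [0.0,0.0,0.0]},
  {"xyz": [0.0,0.0,0.0],"turn": [0.0,0.0,0.0]},
  {"xyz": [0.0,0.0,0.0],"turn": [0.0,0.0,0.0]},
  {"xyz": [0.0,0.0,0.0],"turn": [0.0,0.0,0.0]},
  {"xyz": [0.0,0.0,0.0],"turn": [0.0,0.0,0.0]},
], gripper=1.0, force=58)

```text
clock: 22.92
eef_pos: [580.8, -63.4, 198.1]
eef_rot: [2.644, -0.169, 1.556]
wrist_force: [-2.4, 1.0, 3.5]
finger_gap: 15.5
```

```bash
python3 st.py
```

```text
clk 22.93 axial 21.2 lat x 0.9 y -0.1 | F along t 4.0 x 0.0 y 1.6 | M t 0.08 x 0.09 y 0.12| angle -19.5 tilt x 0.1 y 0.1 gap 15.5 j6 -0.48
```

Call:
arm_command([
  {"xyz": [0.0001,0.0,-0.0001],"turn": [0.0126,0.0037,-0.0227]},
  {"xyz": [0.0,0.0,0.0],"turn": [0.0,0.0,0.0]},
  {"xyz": [0.0,0.0,0.0],"turn": [0.0,0.0,0.0]},
])

```text
clock: 23.3
eef_pos: [581.0, -63.4, 198.2]
eef_rot: [2.648, -0.182, 1.532]
wrist_force: [-2.1, 0.4, 6.0]
finger_gap: 15.6
```

```bash
python3 st.py
```

```text
clk 23.30 axial 21.2 lat x 1.1 y -0.1 | F along t 6.2 x 1.4 y 1.0 | M t 0.35 x 0.22 y -0.01| angle -21.1 tilt x 0.1 y 0.0 gap 15.6 j6 -0.45
```

Call:
arm_command([
  {"xyz": [0.0,0.0,0.0],"turn": [0.0126,0.0037,-0.0227]},
  {"xyz": [0.0,0.0,0.0],"turn": [0.0,0.0,0.0]},
  {"xyz": [0.0,0.0,0.0],"turn": [0.0,0.0,0.0]},
])

```text
clock: 23.68
eef_pos: [581.0, -63.4, 198.3]
eef_rot: [2.652, -0.194, 1.509]
wrist_force: [-1.8, 0.8, 5.6]
finger_gap: 16.0
```

```bash
python3 st.py
```

```text
clk 23.68 axial 21.2 lat x 1.2 y -0.1 | F along t 5.6 x 1.5 y 1.3 | M t 0.75 x 0.27 y -0.02| angle -22.5 tilt x 0.1 y 0.0 gap 16.0 j6 -0.43
```

Torque rises stiffly straight away (0.35, then 0.75 N m) with no travel, and earlier did so regardless of axial push. It's against the end stop, so I'll release and retreat.

Call:
arm_command([
  {"xyz": [0.0,0.0,0.0],"turn": [0.0,0.0,0.0]},
  {"xyz": [0.0,0.0,0.0],"turn": [0.0,0.0,0.0]},
  {"xyz": [0.0,0.0,0.0],"turn": [0.0,0.0,0.0]},
  {"xyz": [0.0,0.0,0.0],"turn": [0.0,0.0,0.0]},
  {"xyz": [0.0,0.0,0.0],"turn": [0.0,0.0,0.0]},
], gripper=0.5)

```text
clock: 24.3
eef_pos: [580.8, -63.4, 197.6]
eef_rot: [2.654, -0.194, 1.509]
wrist_force: [0.7, -0.0, -0.0]
finger_gap: 47.2
```

Call:
arm_command([
  {"xyz": [-0.0072,-0.0021,0.013],"turn": [0.0,0.0,0.0]},
  {"xyz": [-0.0144,-0.0042,0.026],"turn": [0.0,0.0,0.0]},
  {"xyz": [-0.0192,-0.0056,0.0347],"turn": [0.0,0.0,0.0]},
  {"xyz": [-0.0144,-0.0042,0.026],"turn": [0.0,0.0,0.0]},
  {"xyz": [0.0,0.0,0.0],"turn": [0.0,0.0,0.0]},
  {"xyz": [0.0,0.0,0.0],"turn": [0.0,0.0,0.0]},
  {"xyz": [0.0,0.0,0.0],"turn": [0.0,0.0,0.0]},
])

```text
clock: 25.18
eef_pos: [525.6, -79.3, 296.2]
eef_rot: [2.655, -0.195, 1.509]
wrist_force: [0.3, -0.3, -0.6]
finger_gap: 47.0
```

```bash
python3 - <<'E'
from h import *
s=read_state();c=camera("wrist");e=camera("scene");a=c["color"][:,:,::-1]
print(s["clock"],s["eef_pos"],s["wrist_force"],s["finger_gap"])
cv2.imwrite('pics/w11.png',cv2.convertScaleAbs(cv2.resize(a[135:240,205:315],None,fx=5.5,fy=5.5,interpolation=cv2.INTER_CUBIC),alpha=2))
cv2.imwrite('pics/sc11.png',e["color"][:,:,::-1])
x,y,t=tubframe(16.0);P=np.array([590.2,-60.6,179.3])+.9*x;C=P+39.8*t
for th in (-24,-21,-18):
  u=Ro.from_rotvec(t*np.radians(th)).apply(y)
  print(th,[np.round((proj(c,C+k*26*u,s)-[205,135]+.5)*5.5,0) for k in (1,-1)])
E
```

```text
25.175 [525.56425789 -79.26929719 296.22513174] [ 0.31138199 -0.26171088 -0.551359  ] 46.983006871008776
-24 [array([304., 195.]), array([295., 506.])]
-21 [array([296., 195.]), array([303., 506.])]
-18 [array([287., 196.]), array([312., 505.])]
```

View pics/w11.png

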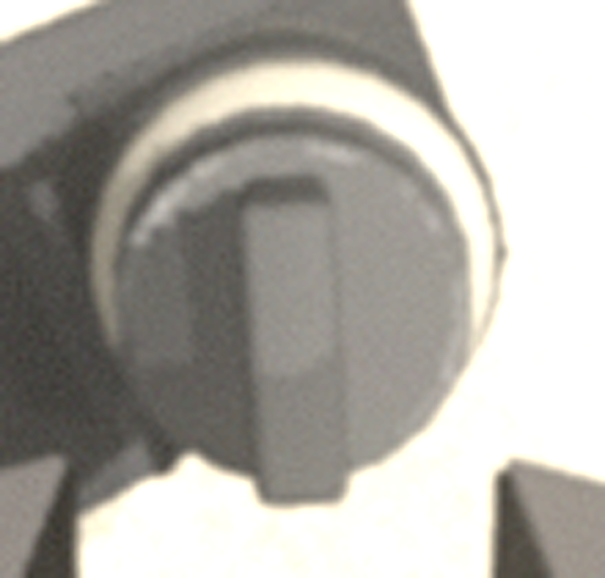

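View pics/sc11.png

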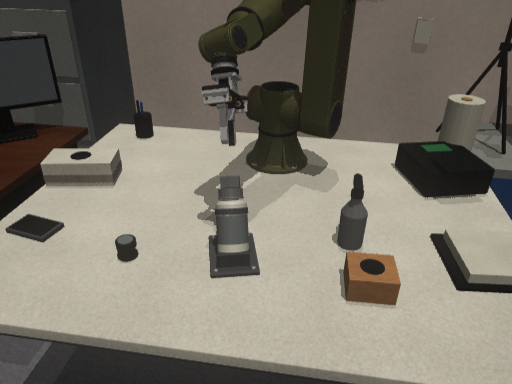

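The bar is unchanged at about -19.3° after the second tightening. The bystanders are at their starting pixels, and the gripper is clear of everything.

```bash
python3 -c "
from cell import *
print(sign_off())"
```

```text
the job is handed in; nothing more can be done
None
```

The cap is screwed fully home on the tub, and I handed the job in at about 25 s of the 54 s allowed.

**What I did:**
1. I gripped the cap by its bar and set it square on the rib tops with the bar level, resting at about 4 N.
2. I turned it backwards to 43°, easing the tool up as the ribs rose. The force vanished there, and the cap went down on to the ledge.
3. I screwed it clockwise to the stop, let go and backed off. I then re-gripped harder to confirm it was against the stop, and let go again.

**Checks that agreed:**
- **Depth:** the cap went down about 13.4 mm from rest to home (expected 13.5), of which 5 mm was from the ledge (expected 5).
- **End stop:** torque rose to about 1 N m with almost no further travel, and the second tightening did not move the bar.
- **Afterwards:** wrist force is zero, the gripper is clear, and the spray bottle, carton and loupe are at the same image positions as at the start.

**Checks that disagreed:**
- **Final bar angle:** it reads about 19 to 19.5° clockwise by camera, against the 21° given. My uncertainty is about 1.5°, and I put the gap down to measurement error.
- **Mouth height:** contact came 2 to 3 mm further out along the tub's axis than the cameras predicted, so I set the heights by touch. I probed three sideways positions before turning the cap.
- **Push force:** while turning, it briefly reached 12.6 N on the rib tops and about 12 N as the cap bottomed out.

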